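# Tighten the recessed cap nut of a valve module with a T-handled box spanner

## Task

In one of the two deep wells in the top of the white valve module there is a hexagonal cap nut; the other well holds only a round blank plug. Take the T-handled box spanner from the tool stand, put it down the well fully onto the nut, and turn the nut clockwise (seen from above) until it is tight against its stop. Then stand the spanner upright again in the free hole of the tool stand and let go, without disturbing the bottle, the vial rack or the round-knobbed driver.

Things in the scene. Friction and masses are not known exactly. Their poses are not given: they have to be found in the camera images.
- spanner_bar (a point): Centre of the black cross bar (T handle) of the loose box spanner, which stands upright in one hole of the tool stand. Bar 90 mm long (x axis), 18 mm wide (y), 22 mm high; grip it at the middle across its width. z is up. Below it a steel shaft 14 mm thick, then a tubular hex socket 38 mm tall, 34.4 mm across outer flats (40 mm corners). Its lower end is 166 mm below this point. About 0.32 kg.
- spanner_foot (a point): Centre of the open lower end of the spanner's socket, axes as spanner_bar. Hexagonal recess 26.4 mm across flats, 25 mm deep, walls 4 mm; two of its flats face along +x and -x. On the nut it has about 0.2 rad of play either way.
- well_a (a point): Centre of the mouth of one well (at +y) on the module's top face. Module: a fixed white box 170 (x) by 220 (y) by 120 mm high, axes of this point. Its two vertical wells are 46 mm in diameter and 100 mm deep, 3 mm chamfer, 100 mm apart along y.
- well_b (a point): The same for the other well, at -y of the module.
- nut_top (a point): Top centre of the brass hexagonal cap nut at the bottom of either well, 78 mm below its mouth. Hexagon 24 mm across flats, 14 mm high from the well's floor, then a six-sided taper to 12 mm across flats; 22 mm high in all. Two of its flats face along this point's +x and -x; the frame turns with the nut. Fully seated, the spanner's lower end rests on the well's floor, 22 mm below this point.
- nut (a joint): Turn of the nut in rad, growing clockwise seen from above: starts loose between 0 and 0.9; 2.4 is tight, a hard stop. It stays where it is left; resists with about 0.2 N m. It does not rise or sink.
- blank_top (a point): Top centre of the round brass blank plug (34 mm diameter, 18 mm high) fixed in the other well. Not to be turned.
- hole_a (a point): Centre of the mouth of one hole (at +y) of the fixed aluminium tool stand, 58 mm above the bench. Stand: block 90 (x) by 190 (y) mm on a foot 100 by 200 mm, axes of this point; two vertical holes 46 mm in diameter, 50 mm deep, 3 mm chamfer, 100 mm apart along y. The spanner stands in one, the knobbed driver in the other.
- hole_b (a point): The same for the other hole, at -y of the stand.
- knob_driver_mid (a point): Centre, 75 mm above its foot, of the round-knobbed driver (150 mm tall, knob 32 mm diameter, round foot 37 mm diameter) standing loose in the other hole of the stand. Bystander: leave it.
- bottle_mid (a point): Centre, half-way up, of an amber reagent bottle, 68 mm diameter, 190 mm tall, loose, standing on the bench between stand and module. Bystander.
- vial_rack_mid (a point): Centre, half-way up, of a white vial rack 90 (x) by 60 (y) by 45 mm high, loose, on the bench between stand and module. Bystander.
Not all that is in view belongs to the job. What is shaped like the part that bears spanner_bar but blue is not meant.

How it is judged (in metres and radians):
On the way, in this order (a step that is already met when the one before it is completed fails the run):
1. the spanner is fully down over the nut in its well (horizontal distance between spanner_foot and nut_top below 0.006 m and z of spanner_foot in the frame of nut_top below -0.014 m and value of joint nut below 2.2 rad), for 0.1 s.
2. the nut is turned to its stop with the spanner on it (value of joint nut above 2.3 rad and horizontal distance between spanner_foot and nut_top below 0.006 m and z of spanner_foot in the frame of nut_top below -0.008 m), for 0.1 s.
At the end, for the whole second after the job is handed in: The nut is within 0.2 rad of its stop (joint above 2.2), and the spanner stands released and at rest in a hole of the tool stand: its foot at least 40 mm below the hole's mouth and within 12 mm of its axis, upright within 0.12 rad (value of joint nut above 2.2 rad and ((horizontal distance between spanner_foot and hole_a below 0.012 m and z of spanner_foot in the frame of hole_a below -0.04 m) or (horizontal distance between spanner_foot and hole_b below 0.012 m and z of spanner_foot in the frame of hole_b below -0.04 m)) and angle between spanner_bar's own z axis and vertical below 0.12 rad and linear speed of spanner below 0.02 m/s and angular speed of spanner below 0.1 rad/s); the robot touches nothing.
It fails at once if the bottle is shifted more than 30 mm or tipped (distance of bottle_mid from where it was at the start of the episode above 0.03 m or angle between bottle_mid's own z axis and vertical above 0.3 rad).
It fails at once if the vial rack is shifted more than 30 mm or tipped (distance of vial_rack_mid from where it was at the start of the episode above 0.03 m or angle between vial_rack_mid's own z axis and vertical above 0.3 rad).
It fails at once if the round-knobbed driver is moved more than 20 mm (distance of knob_driver_mid from where it was at the start of the episode above 0.02 m).
It also fails if it takes over 69 s, if anything falls off the work surface, if the arm or the gripper's body presses on something with over 40 N, if the wrist force passes 120 N, or if a joint passes its speed limit or range.

## Robot

A 6-joint arm with a two-finger parallel gripper is mounted at the origin on the work surface. World frame = base frame: x ahead of the robot, y to its left, z up, the work surface at z = 0. Lengths are in mm, angles in rad, forces in N, time in s.
With the tool pointing down it reaches from about 400 to 825 mm from the base axis. Payload 7 kg.
Tool frame: the origin (TCP) lies at the very end of the fingers, on their centre line; the grasp point (between the pads) lies 19 mm behind it; y points along the fingers, x is the direction in which the jaws open and shut, and the axes are right-handed (so a half turn about y gives the same grasp; the last joint's range is limited). The gripper opens to 85 mm and grips with 20 to 120 N. Pads are 22 mm wide; open, the fingers measure 114 mm over their backs; the gripper's body (76 mm by 85 mm) begins 54 mm behind the grasp point. The pads swing forward as they close: fully open they stand 13 mm farther back than shut.
Start: joints at [1.505, 0.359, 0.012, 0, -1.224, -0.288], TCP at [233.871, 633.166, 231.302] pointing down, gripper open.
Joint ranges: [-3.07, 3.07], [-1.43, 2.12], [-1.02, 1.25], [-3.03, 1.67], [-3.05, -0], [-3.03, 3.03]. Speed limits (rad/s): [2.39, 2.39, 3.01, 3.14, 3.14, 3.14].

## Interface

Orientations are given as a unit quaternion [x, y, z, w].
In Python, from station import r gives the robot as it stands.
- The arm moves only by the tool play_rows, never from a script. Its argument "series" is a list of rows, each a list of 5 numbers: the shift along the tool's x, y, z each as a share of 500 mm, from -1 to 1, then the turn about the tool's y as a share of 2 rad, from -1 to 1, then the closure, from -1 (fully open) to 1 (shut). A call has 1 to 20 rows; each row is the pose to reach, as a shift and turn from the pose commanded when the call began, along the tool's axes at that moment; what a row does not reach only later rows make up. A row lasts 1/12 s, in which the tool goes at most 41.7 mm and 7.16 degrees, less where a joint would pass 70% of its speed; a pose out of reach is approached as far as the arm can. A call with a number of a shift or a turn outside -1 to 1 is refused whole. A call with a gripper value outside its range is refused whole. The fingers move at their own pace and stop on an object; the grip force is fixed at half the most. Time passes only in rows, so rows that repeat a pose let the fingers close. It gives the time, the measured TCP pose, the force and the opening at its end, in the units of the state.
- r.get_obs(): the state, without advancing time (a new reading comes with each control period).
- r.grab_frame(name): name is "scene" or "top" or "wrist"; returns a dict with "frame" (384x512x3 uint8, blue, green, red), "camera_matrix" (3x3 intrinsics, pixels), "k1" (the pictures are not rectified: a ray, as slopes to the right and down, at radius r is drawn at 1 + k1 r^2 times it, then the intrinsics apply), "world_from_camera" (4x4, takes a point from camera to world coordinates). Camera axes: x right, y down, z forward; pixel columns grow to the right and rows downward; lengths in mm; the calibration is good to about 2 mm. A picture is of the moment at which its call begins. There is no depth.
- r.job_done(): hands the job in, once; it reports no verdict.
Trained networks look in a picture, given as the dict that the camera call returned (one of the last four; its "shot" number tells which), for a name from the list of things; names that differ only in an ending like _2 or _b are one class to them, and where a whole thing is asked for, a point or a joint stands for the part that bears it (a point fixed in the world has none). Each returns a list of dicts, best first, with "confidence" (0 to 1); they miss things now and then, are a little off and sometimes report something else, mostly with a low value. They report only what shows in the picture. A call takes as long as a camera call. They do not tell look-alikes from the thing itself.
- r.spot_in(picture, query): "rect" ([left, top, width, height] in pixels, round what is visible of it).
- r.outline_of(picture, query): "region" (384x512 bool, what is visible of it) and "rect" ([left, top, width, height] in pixels, round what is visible of it).
The state is a dict: "time_s": time; "joint_positions": joint angles; "qd": joint speeds; "tau": joint torques, N m; "eef_pos": TCP position; "tcp_rot": TCP orientation; "force": force on the tool from outside, world axes, zero at the start; "torque": the same for the moment, N m; "gripper_width": finger opening in mm.
Only numpy, scipy, OpenCV 4.12 (cv2) and the standard library are available. Lean on these libraries where they do the work, as an engineer would, in place of code of your own. Each camera call takes 0.05 s, during which the arm holds its last target.

## Working session

There is one attempt and no reset: what is moved stays moved. The work goes in short steps, Python scripts to look and compute and a tool call to move; the robot and the scene stay as the last step left them, time stands still between calls to the robot, and variables do not carry over. Pictures are saved under pics/ and viewed, and the job is handed in when it is done.

Besides the shell and the picture viewer there is one more tool, called after "Request:" as a command line: name --pt "numbers of a row" for each row, then --argument value for the rest. play_rows: Moves the arm, as the interface text tells. Shift numbers are shares of 500 mm and turn numbers shares of 2 rad, none past 1 either way. Its arguments: {"type":"object","properties":{"series":{"type":"array","items":{"type":"array","items":{"type":"number","minimum":-1,"maximum":1}}}},"required":["series"]}

```bash
ls; mkdir -p pics
cat > h.py <<'E'
import numpy as np, cv2
from station import r
def px2ray(p,u,v):
    K=np.array(p['camera_matrix']);k1=p['k1'];T=np.array(p['world_from_camera'])
    d=cv2.undistortPoints(np.array([[[u,v]]],float),K,np.array([k1,0,0,0,0.]))[0,0]
    return T[:3,3],T[:3,:3]@np.array([d[0],d[1],1.])
def at_z(p,u,v,z):
    o,d=px2ray(p,u,v); return o+d*(z-o[2])/d[2]
def proj(p,X):
    K=np.array(p['camera_matrix']);k1=p['k1'];T=np.linalg.inv(np.array(p['world_from_camera']))
    X=np.atleast_2d(np.array(X,float))
    return cv2.projectPoints(X.reshape(-1,1,3),cv2.Rodrigues(T[:3,:3])[0],T[:3,3],K,np.array([k1,0,0,0,0.]))[0].reshape(-1,2)
def tri(a):
    A=np.zeros((3,3));b=np.zeros(3)
    for p,u,v in a:
        o,d=px2ray(p,u,v);d=d/np.linalg.norm(d);M=np.eye(3)-np.outer(d,d);A+=M;b+=M@o
    return np.linalg.solve(A,b)
def save(n,im): cv2.imwrite('pics/'+n+'.png',im)
E
python3 - <<'E'
from h import *
print(r.get_obs())
for n in ['scene','top','wrist']:
    p=r.grab_frame(n); save(n+'0',p['frame'])
    print(n,p['camera_matrix'],p['k1'],np.round(p['world_from_camera'],3))
    for q in ['spanner_bar','well_a','hole_a','nut_top','blank_top','knob_driver_mid','bottle_mid','vial_rack_mid']:
        print(q,[(x['rect'],round(x['confidence'],2)) for x in r.spot_in(p,q)])
E
```

```text
pics
{'time_s': 0.0, 'joint_positions': array([ 1.50509988e+00,  3.59398718e-01,  1.10398233e-02, -3.87788783e-04,
       -1.22416794e+00, -2.88096331e-01]), 'qd': array([-0.0001388 ,  0.0005241 ,  0.00136354,  0.00015427,  0.00043765,
        0.00114109]), 'tau': array([ 3.50325436e-04, -5.83312547e+01,  2.93412566e+01,  6.93645939e+00,
       -6.02015090e-03, -9.29378729e-06]), 'eef_pos': array([233.70384951, 632.69410338, 230.34100979]), 'tcp_rot': array([ 0.40465385, -0.57981389,  0.58060887, -0.40368855]), 'force': array([-0.13083975, -1.09645384,  0.20408173]), 'torque': array([-0.05688918,  0.01137389, -0.02551352]), 'gripper_width': 85.39719037482473}
scene [[365.90026681   0.         256.7818789 ]
 [  0.         365.90026681 194.72973686]
 [  0.           0.           1.        ]] -0.08020031064422053 [[-8.74000e-01  3.96000e-01 -2.81000e-01  7.40582e+02]
 [ 4.86000e-01  7.16000e-01 -5.01000e-01  5.61296e+02]
 [ 3.00000e-03 -5.74000e-01 -8.19000e-01  9.26365e+02]
 [ 0.00000e+00  0.00000e+00  0.00000e+00  1.00000e+00]]
spanner_bar [([259.9, 248.5, 39.1, 41.1], 0.85), ([296.0,
[... 1059 characters left out ...]
 0.54)]
nut_top []
blank_top []
knob_driver_mid [([207.1, 171.4, 13.3, 15.7], 0.7)]
bottle_mid [([262.8, 201.9, 25.3, 24.8], 0.79), ([308.7, 126.1, 81.5, 70.2], 0.64)]
vial_rack_mid [([265.1, 144.9, 26.8, 30.3], 0.64)]
wrist [[272.49007729   0.         252.27366767]
 [  0.         272.49007729 193.85956114]
 [  0.           0.           1.        ]] -0.032494289466256 [[-3.47000e-01 -8.91000e-01 -2.91000e-01  3.07648e+02]
 [-9.38000e-01  3.30000e-01  1.08000e-01  6.05750e+02]
 [-0.00000e+00  3.10000e-01 -9.51000e-01  3.73706e+02]
 [ 0.00000e+00  0.00000e+00  0.00000e+00  1.00000e+00]]
spanner_bar []
well_a []
hole_a []
nut_top []
blank_top []
knob_driver_mid []
bottle_mid []
vial_rack_mid []
```

Run:
```python
import cv2
for n,(a,b,c,d) in {'scene0':(120,90,360,360),'top0':(100,100,420,260)}.items():
    im=cv2.imread(f'pics/{n}.png')[b:d,a:c]; print(im.shape)
    f=min(800/im.shape[1],600/im.shape[0]); cv2.imwrite(f'pics/{n}z.png',cv2.resize(im,None,fx=f,fy=f,interpolation=cv2.INTER_CUBIC)); print(f)
```

```text
(270, 240, 3)
2.2222222222222223
(160, 320, 3)
2.5
```

View pics/scene0z.png

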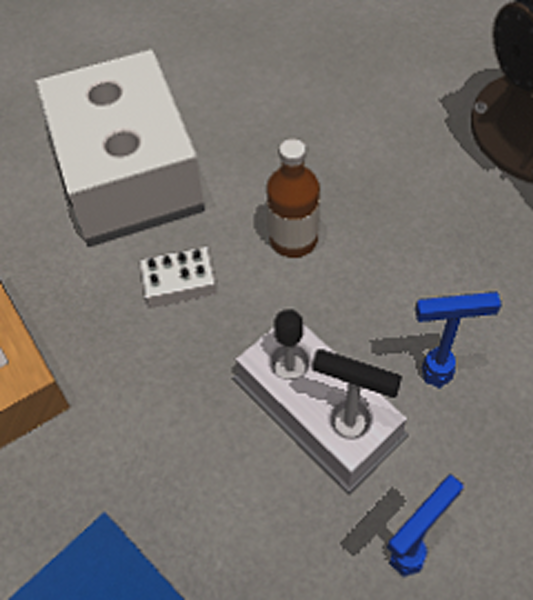

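View pics/top0z.png

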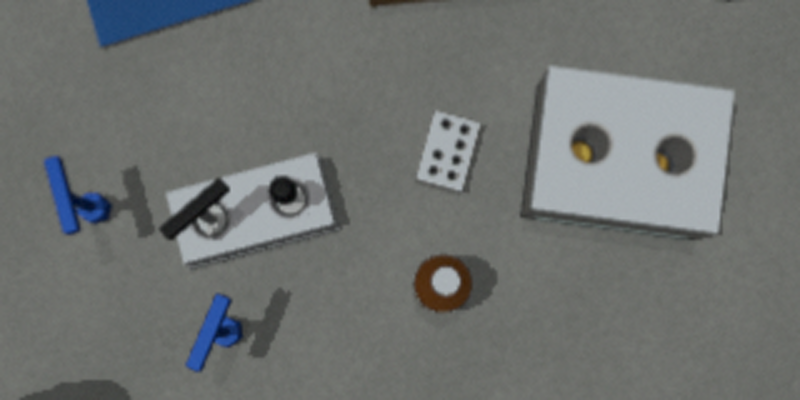

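View pics/wrist0.png

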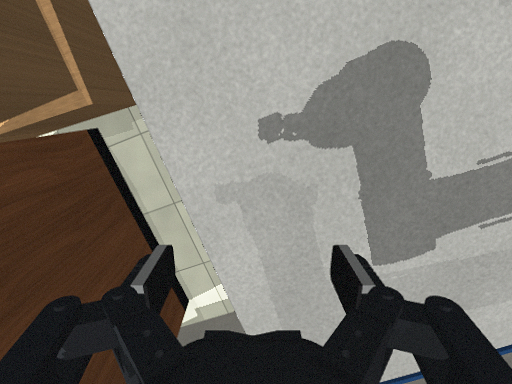

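The black T spanner stands in the stand's +y hole, with the knobbed driver in the other. The two blue T's are decoys. Next I'll work out positions.

Run:
```python
from h import *
S=r.grab_frame('scene');T=r.grab_frame('top')
def mask(p,q,rng):
    best=None
    for x in r.outline_of(p,q):
        l,t,w,h=x['rect']; print(p is S and 'S' or 'T',q,np.round(x['rect']),round(x['confidence'],2))
# bar by darkness
for p,(a,b,c,d) in ((S,(255,240,305,275)),(T,(160,168,195,200))):
    g=p['frame'][b:d,a:c].max(2); m=(g<60).astype(np.uint8)
    n,l,s,c2=cv2.connectedComponentsWithStats(m)
    i=1+np.argmax(s[1:,4]); ys,xs=np.where(l==i)
    print(s[i],cv2.minAreaRect(np.c_[xs+a,ys+b].astype(np.float32)), cv2.boxPoints(cv2.minAreaRect(np.c_[xs+a,ys+b].astype(np.float32))).round(1).tolist())
for q in ['spanner_bar','hole_a','well_a']:
    mask(S,q,0);mask(T,q,0)
# wells (zoom coordinates /2.5+100)
for u,v in ((590,144),(675,155)):
    print('well',at_z(T,u/2.5+100,v/2.5+100,120))
for u,v in ((105,94),(122,144)):
    print('wellS',at_z(S,u/2.222+120,v/2.222+90,120))
for u,v in ((548,68),(735,90),(720,233),(532,215)): print('modc',at_z(T,u/2.5+100,v/2.5+100,120))
for u,v in ((211,216),(289,196)): print('hole',at_z(T,u/2.5+100,v/2.5+100,58))
for u,v in ((350,420),(290,362)): print('holeS',at_z(S,u/2.222+120,v/2.222+90,58))
for u,v in ((167,190),(317,154),(333,222),(186,263)): print('stc',at_z(T,u/2.5+100,v/2.5+100,58))
print('bottle',at_z(T,446/2.5+100,281/2.5+100,190),'rack',at_z(T,449/2.5+100,152/2.5+100,45))
```

```text
[  6   8  40  21 411] ((280.1499938964844, 257.5500183105469), (39.84469223022461, 10.435516357421875), 18.43494987487793) [[259.6000061035156, 256.20001220703125], [262.8999938964844, 246.3000030517578], [300.70001220703125, 258.8999938964844], [297.3999938964844, 268.79998779296875]]
[  4   4  27  24 209] ((178.81146240234375, 185.5737762451172), (11.651355743408203, 30.728849411010742), 50.194427490234375) [[163.3000030517578, 190.89999389648438], [186.89999389648438, 171.3000030517578], [194.3000030517578, 180.1999969482422], [170.6999969482422, 199.89999389648438]]
S spanner_bar [258. 247.  41.  40.] 0.93
S spanner_bar [298. 306.  32.  44.] 0.79
S spanner_bar [304. 219.  43.  46.] 0.62
T spanner_bar [118. 159.  23.  35.] 0.88
T spanner_bar [173. 218.  28.  31.] 0.8
T spanner_bar [164. 171.  28.  23.] 0.62
S hole_a [224. 239.  81.  69.] 0.88
T hole_a [169. 162.  69.  45.] 0.57
S well_a [138. 111.  76.  88.] 0.75
T well_a [305. 129.  85.  68.] 0.66
well [ 602.071736   -176.82890307  120.        ]
well [ 589.41285438 -276.41039815  120.        ]
wellS [ 591.27860353 -270.66369289  120.        ]
wellS [ 604.50751112 -172.78871742  120.        ]
modc [ 692.18834893 -128.38620011  120.        ]
modc [ 666.81216712 -348.64131742  120.        ]
modc [ 497.97121926 -327.83588927  120.        ]
modc [ 518.43416093 -108.38764639  120.        ]
hole [522.04064745 276.3593894   58.        ]
hole [546.75997545 180.76107091  58.        ]
holeS [522.69368068 280.798142    58.        ]
holeS [547.35957106 184.52585953  58.        ]
stc [554.03614012 331.15632078  58.        ]
stc [598.54925651 146.79957187  58.        ]
stc [514.94313588 126.68969931  58.        ]
stc [464.29862919 306.40963363  58.        ]
bottle [438.72955121  -4.82084346 190.        ] rack [603.02813136 -15.45289998  45.        ]
```

Run:
```python
from h import *
from scipy.spatial.transform import Rotation as R
S=r.grab_frame('scene');T=r.grab_frame('top')
print(tri([(S,280,257.2),(T,177.8,185)]))
print('T174',at_z(T,177.8,185,180),'S',at_z(S,280,257.2,176))
for p,e in ((S,((261.2,251.2),(299,263.8))),(T,((167,195),(189.6,176.3)))):
    a,b=[at_z(p,*x,180)for x in e]; print(a,b,np.degrees(np.arctan2(*(b-a)[[1,0]])),np.linalg.norm(b-a))
o=r.get_obs(); print(R.from_quat(o['tcp_rot']).as_matrix().round(3))
# yaw of stand and module
print(np.degrees(np.arctan2(276.4-180.8,522-546.8))-90, np.degrees(np.arctan2(99.6,12.66))-90)
for p,(a,b,c,d),n in ((S,(250,235,310,290),'sz'),(T,(155,155,240,215),'tz')):
    save(n,cv2.resize(p['frame'][b:d,a:c],None,fx=9,fy=9,interpolation=cv2.INTER_CUBIC))
```

```text
[517.71332339 276.76219938 171.62006248]
T174 [515.09150316 276.70684454 180.        ] S [520.86398364 277.12366848 176.        ]
[551.41933828 245.37725663 180.        ] [493.59832145 312.79134246 180.        ] 130.61966980157075 88.81401328609928
[486.86984694 306.85061045 180.        ] [539.67285012 243.69382133 180.        ] -50.10227949335709 82.3221547103123
[[-0.346 -0.     0.938]
 [-0.938  0.    -0.346]
 [ 0.    -1.    -0.   ]]
14.542774490894459 -7.24393114564613
```

View pics/tz.png

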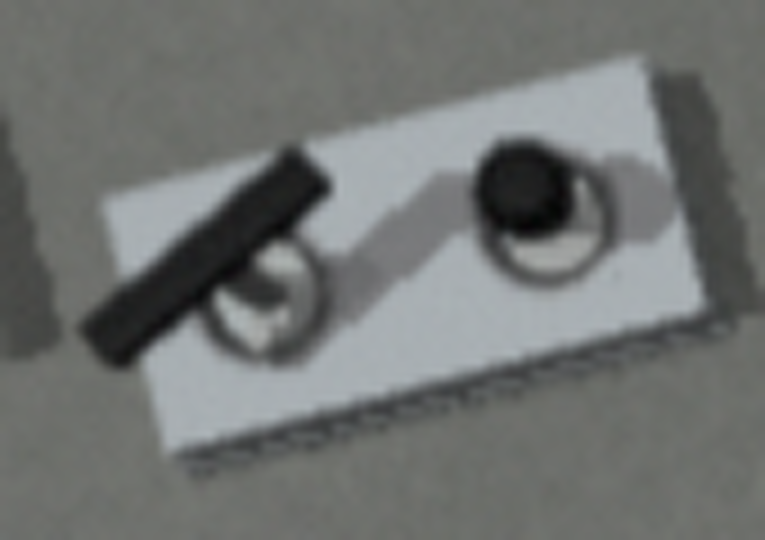

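View pics/sz.png

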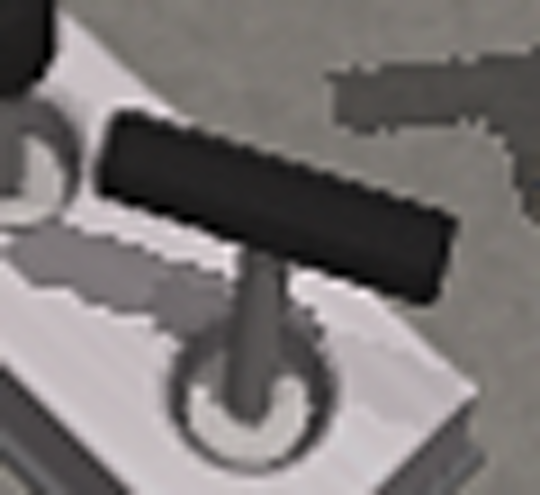

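Request:
play_rows --pt "0.63 -0.12 0.55 0 -1" --pt "0.63 -0.12 0.55 0 -1" --pt "0.63 -0.12 0.55 0 -1" --pt "0.63 -0.12 0.55 0 -1" --pt "0.63 -0.12 0.55 0 -1" --pt "0.63 -0.12 0.55 0 -1" --pt "0.63 -0.12 0.55 0 -1" --pt "0.63 -0.12 0.55 0 -1" --pt "0.63 -0.12 0.55 0 -1" --pt "0.63 -0.12 0.55 0 -1" --pt "0.63 -0.12 0.55 0 -1" --pt "0.63 -0.12 0.55 0 -1"

```text
time_s: 2.85
eef_pos: [383.4, 240.4, 292.4]
tcp_rot: [-0.402, 0.581, -0.581, 0.404]
force: [0.7, 1.2, -0.8]
gripper_width: 85.6
```

Request:
play_rows --pt "0.63 0.04 0.54 0 -1" --pt "0.63 0.04 0.54 0 -1" --pt "0.63 0.04 0.54 0 -1" --pt "0.63 0.04 0.54 0 -1" --pt "0.63 0.04 0.54 0 -1" --pt "0.63 0.04 0.54 0 -1" --pt "0.63 0.04 0.54 0 -1" --pt "0.63 0.04 0.54 0 -1" --pt "0.63 0.04 0.54 0 -1" --pt "0.63 0.04 0.54 0 -1" --pt "0.63 0.04 0.54 0 -1" --pt "0.63 0.04 0.54 0 -1" --pt "0.63 0.04 0.54 0 -1"

```text
time_s: 3.93
eef_pos: [527.0, -146.1, 270.6]
tcp_rot: [-0.404, 0.581, -0.58, 0.404]
force: [0.5, 0.1, 0.3]
gripper_width: 85.6
```

Run:
```python
from h import *
o=r.get_obs(); print(o['time_s'],o['eef_pos'],o['joint_positions'].round(3))
p=r.grab_frame('wrist'); save('w1',cv2.resize(p['frame'],None,fx=1.5,fy=1.5)); print(np.round(p['world_from_camera'],3))
for q in ['nut_top','blank_top','well_a']: print(q,[(x['rect'],round(x['confidence'],2)) for x in r.spot_in(p,q)])
```

```text
3.9333 [ 527.0141403  -146.13094596  270.62328172] [ 0.088  0.124 -0.209 -0.    -1.238  1.129]
[[-3.48000e-01 -8.91000e-01 -2.92000e-01  6.00923e+02]
 [-9.38000e-01  3.31000e-01  1.08000e-01 -1.73615e+02]
 [ 0.00000e+00  3.11000e-01 -9.50000e-01  4.12905e+02]
 [ 0.00000e+00  0.00000e+00  0.00000e+00  1.00000e+00]]
nut_top [([0.0, 178.1, 107.6, 121.5], 0.73), ([332.7, 73.9, 4.9, 17.9], 0.6)]
blank_top [([240.5, 87.3, 29.4, 33.4], 0.98), ([0.0, 174.9, 107.2, 122.5], 0.52)]
well_a [([177.3, 3.7, 239.6, 184.0], 0.71)]
```

View pics/w1.png

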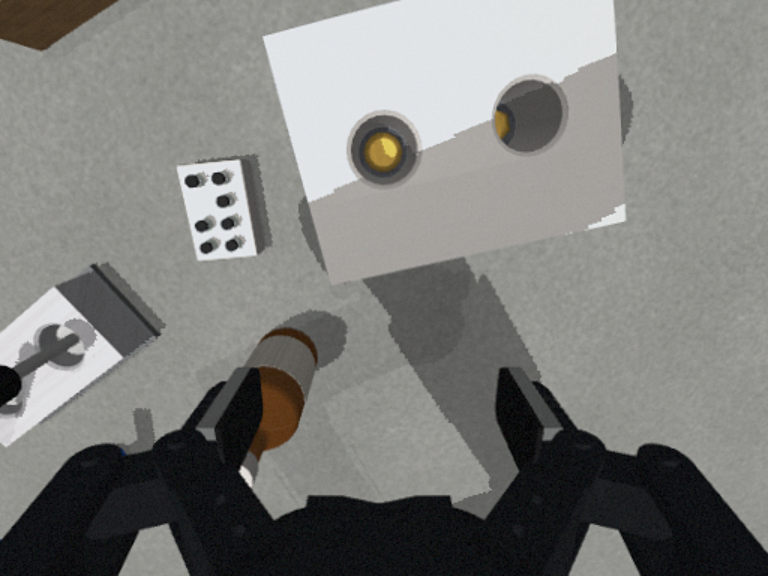

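Run:
```python
import cv2
im=cv2.imread('pics/w1.png'); im=cv2.resize(im,None,fx=2/3,fy=2/3,interpolation=cv2.INTER_AREA)
from h import *
p=r.grab_frame('wrist'); im=p['frame'][40:140,220:390]
save('w1z',cv2.resize(im,None,fx=4.6,fy=4.6,interpolation=cv2.INTER_CUBIC))
```

```text
(no output)
```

View pics/w1z.png

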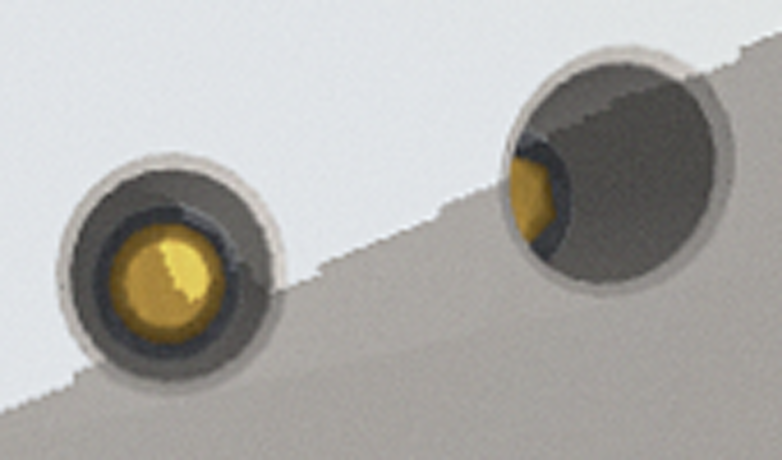

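Request:
play_rows --pt "0.19 0.17 0.044 0 -1" --pt "0.19 0.17 0.044 0 -1" --pt "0.19 0.17 0.044 0 -1" --pt "0.19 0.17 0.044 0 -1" --pt "0.19 0.17 0.044 0 -1" --pt "0.19 0.17 0.044 0 -1"

```text
time_s: 4.68
eef_pos: [514.9, -243.1, 186.8]
tcp_rot: [0.404, -0.58, 0.58, -0.404]
force: [-0.3, 0.4, 0.9]
gripper_width: 85.5
```

Run:
```python
from h import *
o=r.get_obs(); print(o['time_s'],o['eef_pos'],o['joint_positions'].round(3))
p=r.grab_frame('wrist'); np.save('w2.npy',p,allow_pickle=True); print(np.round(p['world_from_camera'],3))
for q in ['nut_top','well_a']: print(q,[(x['rect'],round(x['confidence'],2)) for x in r.spot_in(p,q)])
u,v=proj(p,[590,-274,98])[0].astype(int);print(u,v)
im=p['frame'][v-40:v+40,u-50:u+50]; save('w2z',cv2.resize(im,None,fx=7.5,fy=7.5,interpolation=cv2.INTER_CUBIC)); print(u-50,v-40)
```

```text
4.6833 [ 514.92741715 -243.07045846  186.83863237] [-0.097  0.22  -0.289  0.    -1.061  1.314]
[[-3.47000e-01 -8.92000e-01 -2.91000e-01  5.88653e+02]
 [-9.38000e-01  3.30000e-01  1.08000e-01 -2.70414e+02]
 [ 0.00000e+00  3.10000e-01 -9.51000e-01  3.29225e+02]
 [ 0.00000e+00  0.00000e+00  0.00000e+00  1.00000e+00]]
nut_top [([244.9, 86.4, 25.4, 28.7], 0.7)]
well_a [([12.2, 0.0, 342.0, 243.0], 0.63)]
255 102
205 62
```

View pics/w2z.png

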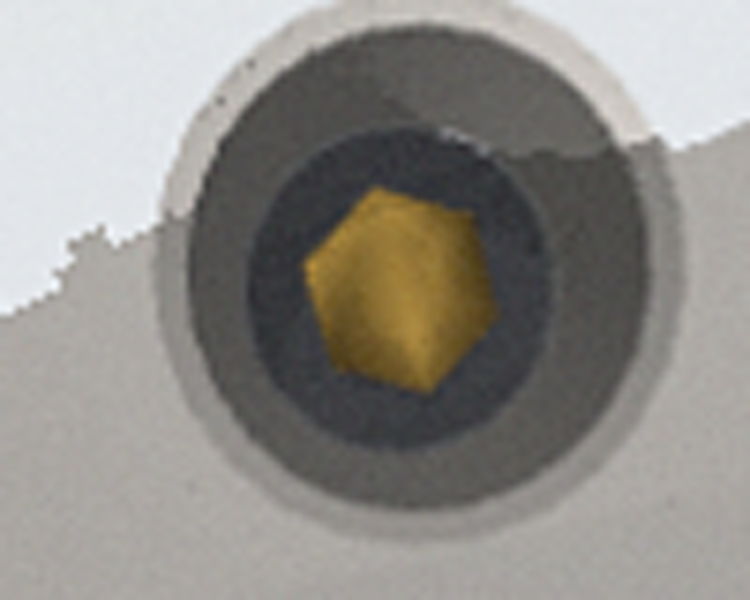

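Run:
```python
from h import *
p=np.load('w2.npy',allow_pickle=True).item()
Z=lambda x,y:(x/7.5+205-.43,y/7.5+62-.43)
C=np.array([at_z(p,*Z(*c),34)[:2] for c in ((375,187),(472,212),(497,303),(430,392),(335,367),(305,262))])
c=C.mean(0); print('nut',c); d=C-c; print(np.hypot(*d.T), np.degrees(np.arctan2(d[:,1],d[:,0]))%60)
# mask fit
f=p['frame'].astype(int); m=((f[:,:,2]-f[:,:,0])>25).astype(np.uint8); m[:80]=0;m[130:]=0;m[:,:225]=0;m[:,290:]=0
cs=max(cv2.findContours(m,0,1)[0],key=cv2.contourArea)
W=np.array([at_z(p,*q[0].astype(float),34)[:2] for q in cs]); print('contour c',W.mean(0))
from scipy.optimize import minimize
# area-ish fit: contour points to hexagon boundary
def cost(x):
    a=x[2]+np.arange(6)*np.pi/3; n=np.c_[np.cos(a),np.sin(a)]
    return np.sum((((W-x[:2])@n.T).max(1)-x[3])**2)
best=min((minimize(cost,[*W.mean(0),t,11.5],method='Nelder-Mead') for t in np.radians([0,15,30,45])),key=lambda s:s.fun)
print('fit',best.x,np.degrees(best.x[2])%60,(best.fun/len(W))**.5)
# well circles
for z,e in ((120,((155,270),(685,270),(420,545))),(117,((188,270),(648,270),(412,22),(412,510))),(20,((248,290),(550,290),(400,450),(400,130)))):
    print(z,[at_z(p,*Z(*q),z)[:2].round(1) for q in e])
```

```text
nut [ 591.47399375 -278.02035329]
[13.53991435 13.59163386 13.16783545 14.3323165  13.95645594 13.73400923] [55.87032218 55.94212549  1.0830215  55.61569735 58.10465177 55.4868096 ]
contour c [ 591.3730502  -277.71749828]
fit [ 5.91219457e+02 -2.77600105e+02  4.57231947e-01  1.16321907e+01] 26.197460834228547 0.32917385958825673
120 [array([ 600.5, -253.9]), array([ 582.7, -302.1]), array([ 566.9, -269.1])]
117 [array([ 599.6, -256.7]), array([ 583.9, -299.1]), array([ 613.1, -285. ]), array([ 570.2, -269.5])]
20 [array([ 599. , -257.5]), array([ 584. , -298.2]), array([ 570.4, -270.3]), array([ 611.6, -285.3])]
```

Request:
play_rows --pt "0 -0.12 0 0 -1" --pt "0 -0.25 0 0 -1" --pt "0 -0.25 0 0 -1" --pt "-0.976 -0.25 -0.355 0.257 -1" --pt "-0.976 -0.25 -0.355 0.257 -1" --pt "-0.976 -0.25 -0.355 0.257 -1" --pt "-0.976 -0.25 -0.355 0.257 -1" --pt "-0.976 -0.25 -0.355 0.257 -1" --pt "-0.976 -0.25 -0.355 0.257 -1" --pt "-0.976 -0.25 -0.355 0.257 -1" --pt "-0.976 -0.25 -0.355 0.257 -1" --pt "-0.976 -0.25 -0.355 0.257 -1" --pt "-0.976 -0.25 -0.355 0.257 -1" --pt "-0.976 -0.25 -0.355 0.257 -1" --pt "-0.976 -0.25 -0.355 0.257 -1" --pt "-0.976 -0.25 -0.355 0.257 -1" --pt "-0.976 -0.25 -0.355 0.257 -1" --pt "-0.976 -0.25 -0.355 0.257 -1" --pt "-0.976 -0.25 -0.355 0.257 -1"

```text
time_s: 6.42
eef_pos: [516.6, 276.7, 312.0]
tcp_rot: [-0.244, 0.664, -0.664, 0.244]
force: [-0.2, -0.2, 0.1]
gripper_width: 85.5
```

```bash
cat > st.py <<'E'
from h import *
from scipy.spatial.transform import Rotation as R
def st():
    o=r.get_obs(); M=R.from_quat(o['tcp_rot']).as_matrix()
    print(o['time_s'],o['eef_pos'].round(1),'yaw',np.degrees(np.arctan2(M[1,0],M[0,0])).round(2)%360,'q',np.degrees(o['joint_positions']).round(1),'F',o['force'].round(1),'T',o['torque'].round(2),'w',round(o['gripper_width'],1))
    return o,M
E
python3 - <<'E'
from st import *
o,M=st();print(M.round(3))
p=r.grab_frame('wrist'); np.save('w3.npy',p,allow_pickle=True); save('w3',cv2.resize(p['frame'],None,fx=1.5,fy=1.5))
E
```

```text
6.4167 [516.6 276.7 312. ] yaw 220.39 q [ 47.3   9.8  -3.5   0.  -76.7  -6.9] F [-0.2 -0.2  0.1] T [-0.04  0.03 -0.02] w 85.5
[[-0.762  0.001  0.648]
 [-0.648  0.001 -0.762]
 [-0.001 -1.     0.   ]]
```

View pics/w3.png

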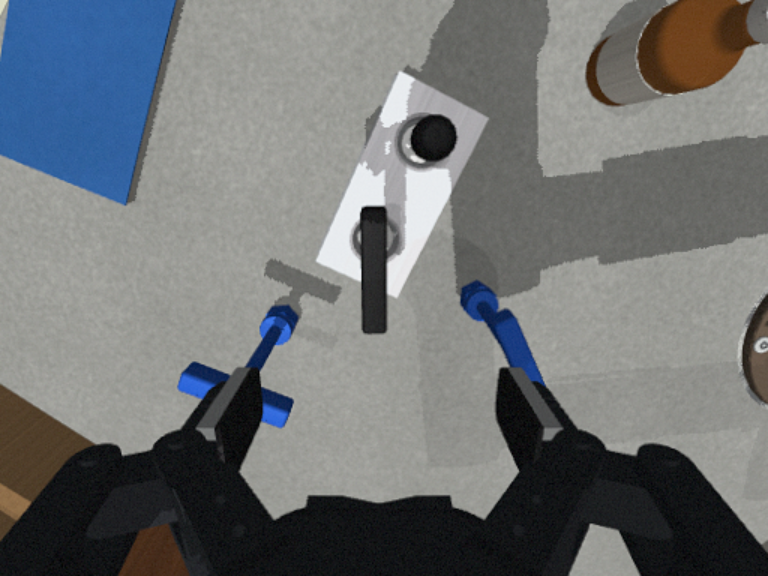

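Run:
```python
from st import *
p=np.load('w3.npy',allow_pickle=True).item()
save('w3z',cv2.resize(p['frame'][125:230,200:310],None,fx=5.5,fy=5.5,interpolation=cv2.INTER_CUBIC))
for u,v in ((361.5,209),(386,209),(386,333),(362.5,333)):
    print(at_z(p,u/1.5,v/1.5,185)[:2].round(1))
for e in (((355,240),(398,240)),): print('hole mouth',[at_z(p,u/1.5,v/1.5,57)[:2].round(1) for u,v in e])
```

```text
[555.1 247.7]
[542.9 237.4]
[485.6 304.1]
[498.5 315. ]
hole mouth [array([535. , 290.1]), array([502.8, 262.7])]
```

View pics/w3z.png

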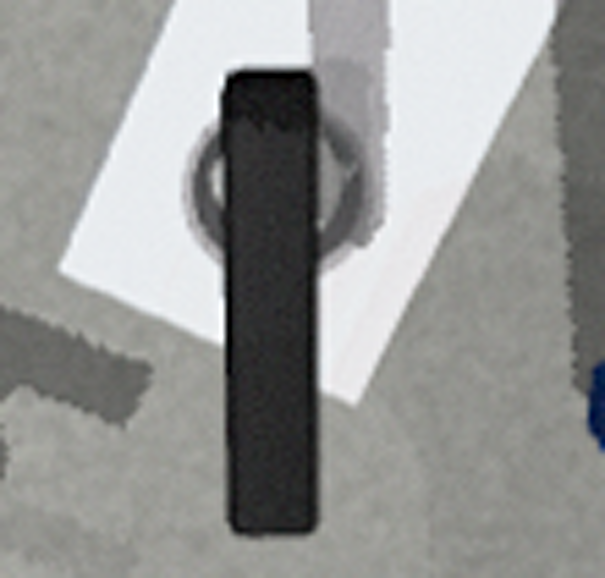

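Request:
play_rows --pt "-0.005 0.07 0.006 0 -1" --pt "-0.005 0.14 0.006 0 -1" --pt "-0.005 0.2 0.006 0 -1" --pt "-0.005 0.25 0.006 0 -1" --pt "-0.005 0.29 0.006 0 -1" --pt "-0.005 0.314 0.006 0 -1" --pt "-0.005 0.314 0.006 0 -1" --pt "-0.005 0.314 0.006 0 -1"

```text
time_s: 7.13
eef_pos: [521.2, 274.2, 154.8]
tcp_rot: [0.243, -0.664, 0.664, -0.243]
force: [0.0, -0.3, 0.2]
gripper_width: 85.5
```

Request:
play_rows --pt "0 0 0 0 0" --pt "0 0 0 0 0.5" --pt "0 0 0 0 1" --pt "0 0 0 0 1" --pt "0 0 0 0 1" --pt "0 0 0 0 1" --pt "0 0 0 0 1" --pt "0 0 0 0 1" --pt "0 0 0 0 1" --pt "0 0 0 0 1"

```text
time_s: 7.97
eef_pos: [521.4, 275.5, 154.8]
tcp_rot: [-0.243, 0.664, -0.664, 0.244]
force: [0.4, 0.2, 4.9]
gripper_width: 16.8
```

Run:
```python
from st import *
o,M=st()
p=r.grab_frame('wrist'); save('w4',cv2.resize(p['frame'],None,fx=1.5,fy=1.5))
s=r.grab_frame('scene'); save('s4',cv2.resize(s['frame'][200:320,210:370],None,fx=5,fy=5,interpolation=cv2.INTER_CUBIC))
```

```text
7.9667 [521.4 275.5 154.8] yaw 220.29 q [ 46.8  16.  -16.5   0.  -57.5  -6.6] F [0.4 0.2 4.9] T [ 0.15 -0.02 -0.01] w 16.8
```

View pics/w4.png

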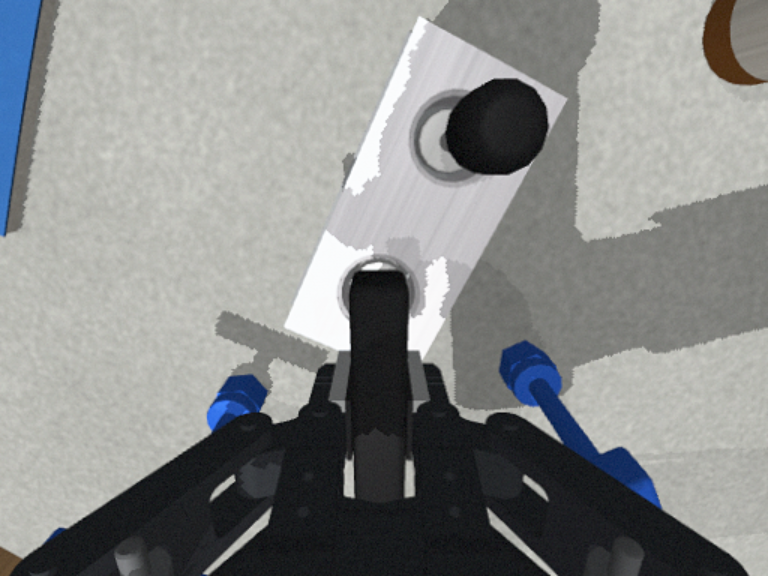

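View pics/s4.png

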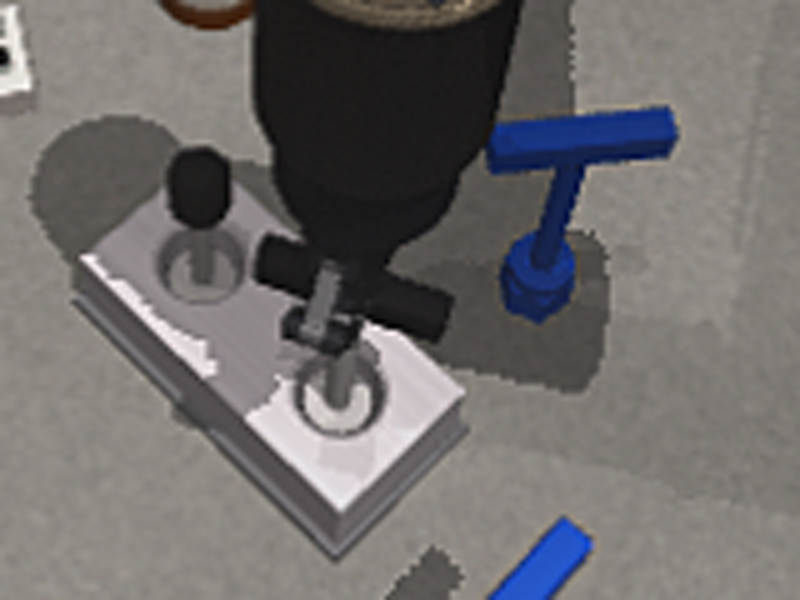

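Request:
play_rows --pt "0 -0.03 0 0 1" --pt "0 -0.08 0 0 1" --pt "0 -0.14 0 0 1" --pt "0 -0.2 0 0 1" --pt "0 -0.26 0 0 1" --pt "0 -0.3 0 0 1" --pt "0 -0.32 0 0 1" --pt "0 -0.32 0 0 1"

```text
time_s: 8.73
eef_pos: [521.2, 275.5, 315.5]
tcp_rot: [-0.243, 0.664, -0.664, 0.244]
force: [-0.0, -0.1, -4.9]
gripper_width: 16.7
```

Run:
```python
from st import *
o,M=st(); print(M.round(4))
p=r.grab_frame('wrist'); save('w5',cv2.resize(p['frame'],None,fx=1.5,fy=1.5))
s=r.grab_frame('scene'); save('s5',cv2.resize(s['frame'][200:320,210:370],None,fx=5,fy=5,interpolation=cv2.INTER_CUBIC))
```

```text
8.7333 [521.2 275.5 315.5] yaw 220.28 q [ 46.8  10.   -2.7  -0.  -77.1  -6.6] F [-0.  -0.1 -4.9] T [ 0.12 -0.06  0.03] w 16.7
[[-7.629e-01  1.200e-03  6.465e-01]
 [-6.465e-01  1.500e-03 -7.629e-01]
 [-1.900e-03 -1.000e+00 -4.000e-04]]
```

View pics/s5.png

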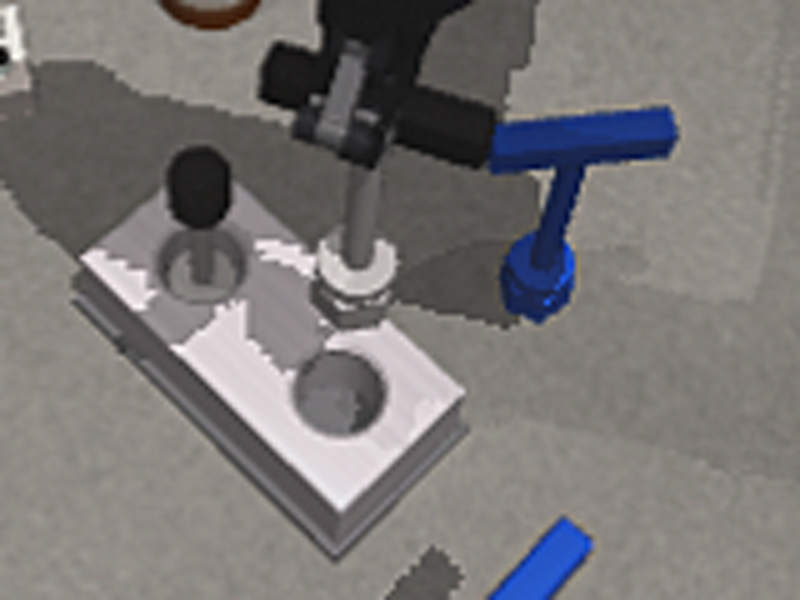

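View pics/w5.png

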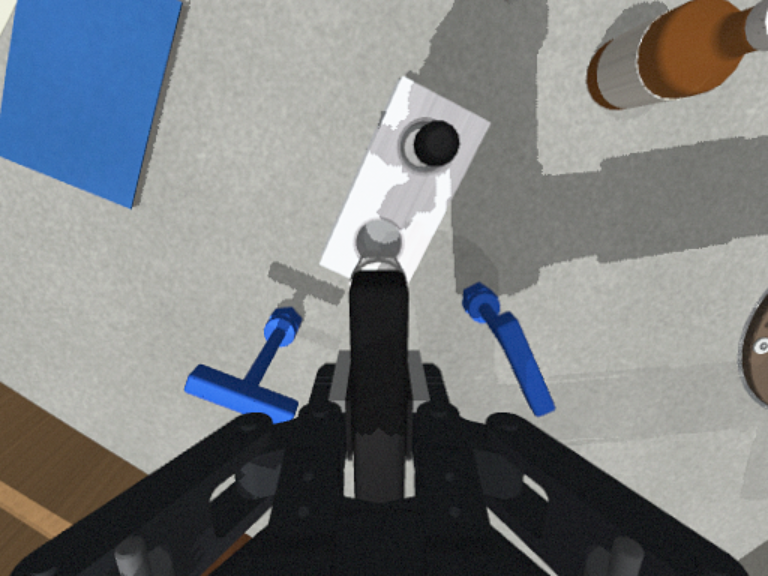

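Request:
play_rows --pt "0.04 0 0.06 0 1" --pt "0.1 0 0.15 -0.03 1" --pt "0.61 0 0.935 -0.139 1" --pt "0.61 0 0.935 -0.139 1" --pt "0.61 0 0.935 -0.139 1" --pt "0.61 0 0.935 -0.139 1" --pt "0.61 0 0.935 -0.139 1" --pt "0.61 0 0.935 -0.139 1" --pt "0.61 0 0.935 -0.139 1" --pt "0.61 0 0.935 -0.139 1" --pt "0.61 0 0.935 -0.139 1" --pt "0.61 0 0.935 -0.139 1" --pt "0.61 0 0.935 -0.139 1" --pt "0.61 0 0.935 -0.139 1" --pt "0.61 0 0.935 -0.139 1" --pt "0.61 0 0.935 -0.139 1" --pt "0.61 0 0.935 -0.139 1" --pt "0.61 0 0.935 -0.139 1" --pt "0.61 0 0.935 -0.139 1"

```text
time_s: 10.42
eef_pos: [590.5, -277.4, 314.0]
tcp_rot: [-0.334, 0.624, -0.623, 0.333]
force: [-0.2, -0.9, -3.6]
gripper_width: 17.0
```

Run:
```python
from st import *
o,M=st(); print(M.round(4))
p=r.grab_frame('wrist'); save('w6',cv2.resize(p['frame'],None,fx=1.5,fy=1.5)); np.save('w6.npy',p,allow_pickle=True)
s=r.grab_frame('scene'); save('s6',cv2.resize(s['frame'][70:200,120:280],None,fx=5,fy=4.6,interpolation=cv2.INTER_CUBIC)); np.save('s6.npy',s,allow_pickle=True)
s=r.grab_frame('top'); save('t6',cv2.resize(s['frame'][100:220,280:420],None,fx=5,fy=5,interpolation=cv2.INTER_CUBIC)); np.save('t6.npy',s,allow_pickle=True)
```

```text
10.4167 [ 590.5 -277.4  314. ] yaw 236.29000000000002 q [ -8.1  16.3   5.2  -0.  -79.   64.4] F [-0.2 -0.9 -3.6] T [ 0.02 -0.05  0.02] w 17.0
[[-5.550e-01 -5.000e-04  8.318e-01]
 [-8.318e-01  3.000e-04 -5.550e-01]
 [ 0.000e+00 -1.000e+00 -6.000e-04]]
```

View pics/s6.png

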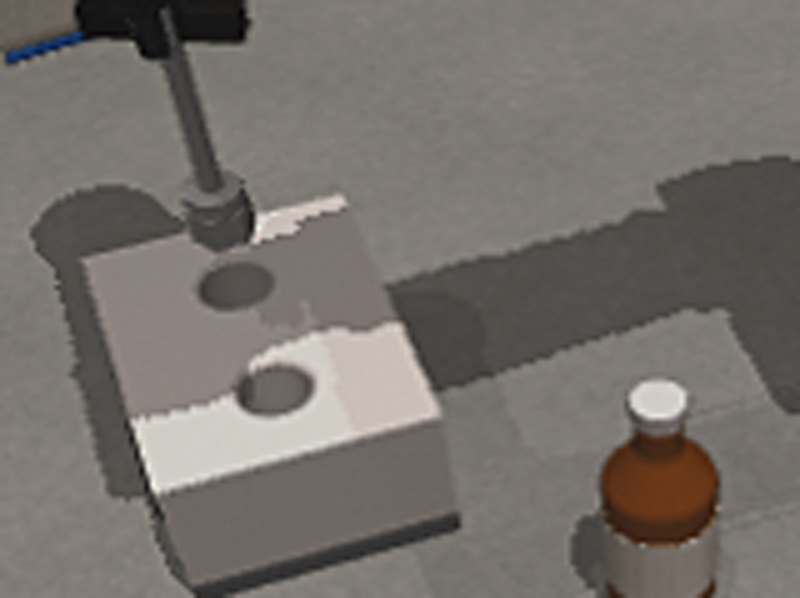

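View pics/w6.png

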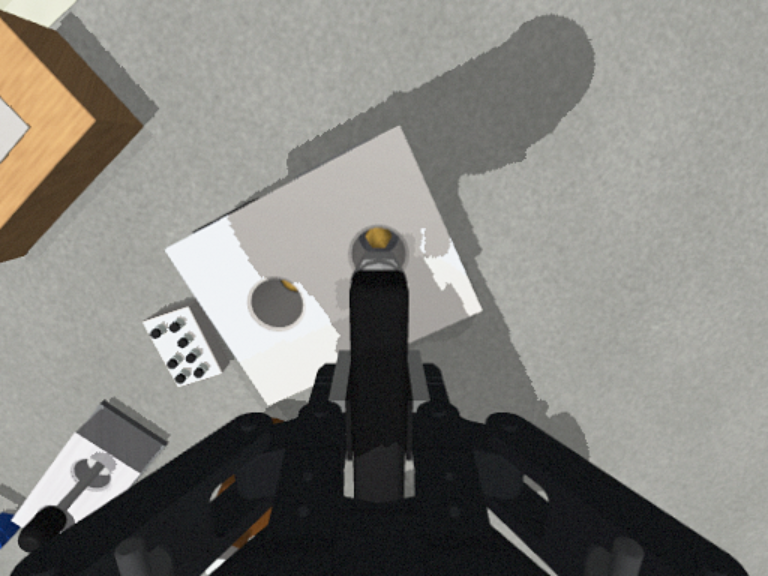

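View pics/t6.png

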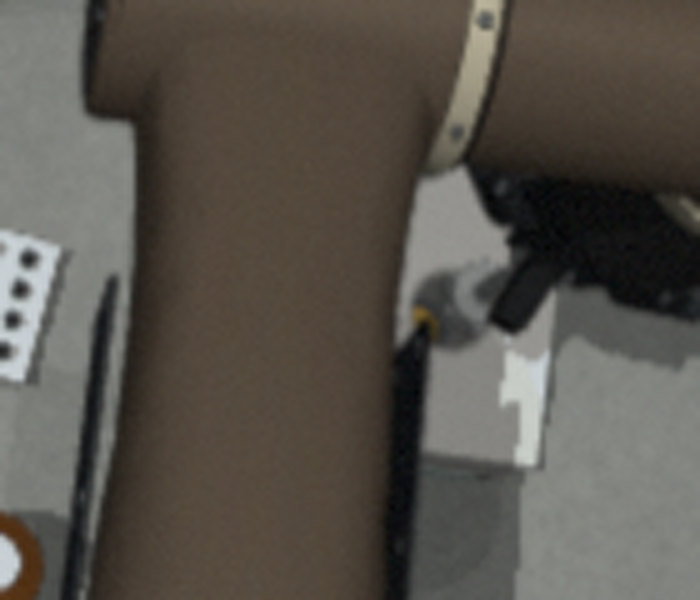

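Run:
```python
from st import *
o,M=st()
t=o['eef_pos']; zt=M[:,2]; 
def hexr(c,z,R,off):
    a=np.radians(off)+np.arange(6)*np.pi/3; return np.c_[c[0]+R*np.cos(a),c[1]+R*np.sin(a),np.full(6,z)]
def circ(c,z,R):
    a=np.linspace(0,2*np.pi,40); return np.c_[c[0]+R*np.cos(a),c[1]+R*np.sin(a),np.full(40,z)]
for n,roi,f in (('s6',(140,95,220,180),9),('w6',(215,140,300,240),7)):
    p=np.load(n+'.npy',allow_pickle=True).item(); a,b,c,d=roi
    im=cv2.resize(p['frame'][b:d,a:c],None,fx=f,fy=f,interpolation=cv2.INTER_CUBIC)
    def dr(P,col):
        q=((proj(p,P)-[a,b]+.5)*f); cv2.polylines(im,[np.round(q).astype(np.int32)],True,col,1)
    bc=t-1*zt
    zf=t[2]+19-166
    dr(hexr(bc,zf,20,326.2+30),(0,255,0)); dr(hexr(bc,zf+38,20,326.2+30),(0,255,0)); 
    dr(circ((591.2,-277.5),120,26),(0,0,255)); dr(circ((591.2,-277.5),117,23),(0,0,255)); dr(hexr((591.2,-277.5),34,13.86,26.2+30),(255,0,255))
    save(n+'o',im)
```

```text
10.5667 [ 590.7 -277.7  314.6] yaw 236.28 q [ -8.1  16.3   5.3  -0.  -79.   64.4] F [-0.9  0.1 -3.4] T [-0.01 -0.06 -0.04] w 17.5
```

View pics/s6o.png

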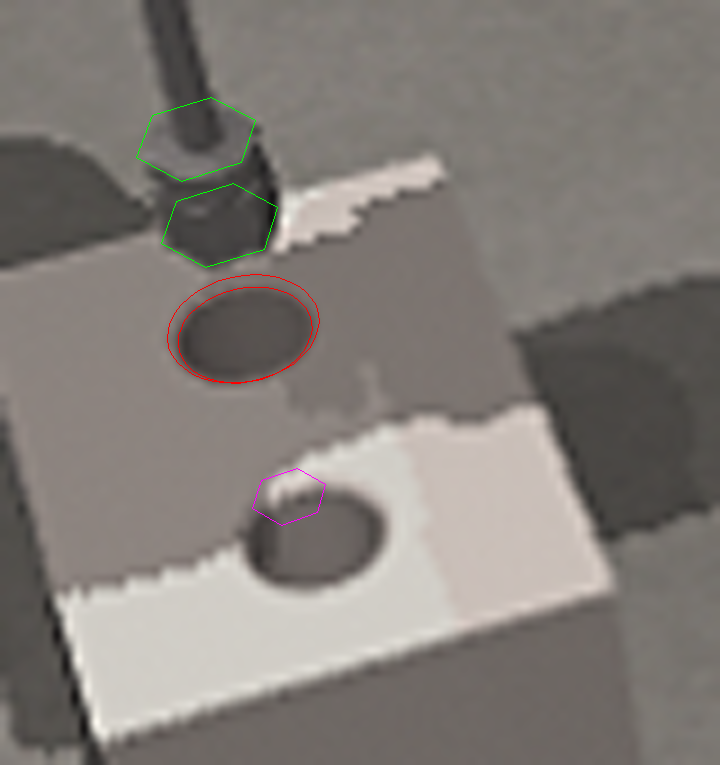

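View pics/w6o.png

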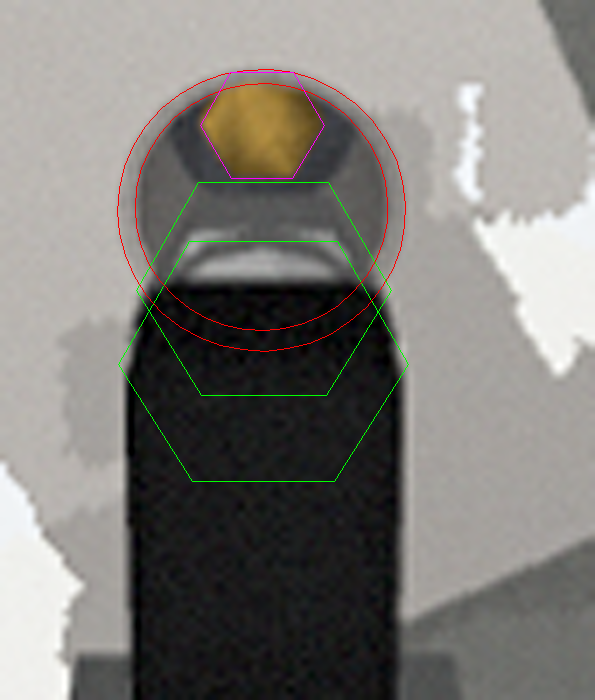

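Request:
play_rows --pt "0 0.03 0.003 0 1" --pt "0 0.06 0.003 0 1" --pt "0 0.09 0.003 0 1" --pt "0 0.11 0.003 0 1" --pt "0 0.13 0.003 0 1" --pt "0 0.15 0.003 0 1" --pt "0 0.17 0.003 0 1" --pt "0 0.19 0.003 0 1" --pt "0 0.21 0.003 0 1" --pt "0 0.23 0.003 0 1" --pt "0 0.23 0.003 0 1"

```text
time_s: 11.48
eef_pos: [590.7, -279.0, 196.5]
tcp_rot: [-0.334, 0.625, -0.623, 0.332]
force: [-0.3, -0.4, -5.3]
gripper_width: 16.9
```

Run:
```python
from st import *
o,M=st(); 
p=r.grab_frame('wrist'); save('w7',cv2.resize(p['frame'][100:300,150:360],None,fx=3,fy=3)); np.save('w7.npy',p,allow_pickle=True)
```

```text
11.4833 [ 590.7 -279.   196.5] yaw 236.18 q [ -8.2  19.9  -4.9  -0.  -65.4  64.4] F [-0.3 -0.4 -5.3] T [ 0.05 -0.01 -0.01] w 16.9
```

View pics/w7.png

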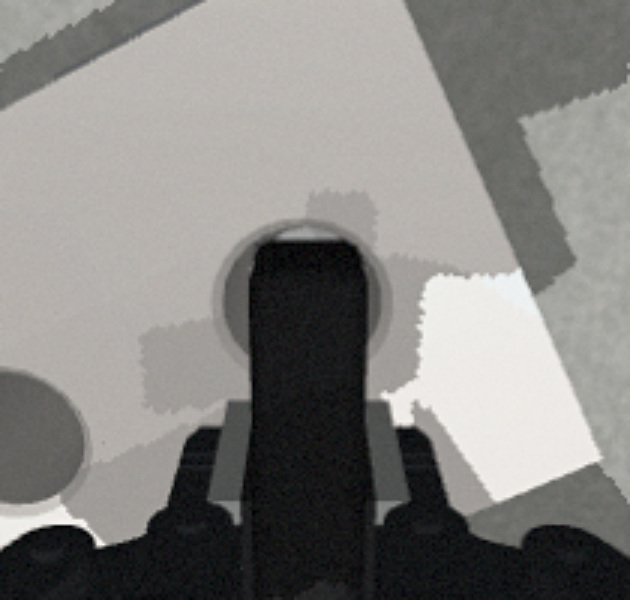

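Request:
play_rows --pt "-0.003 0.005 0 0 1" --pt "-0.003 0.01 0 0 1" --pt "-0.003 0.016 0 0 1" --pt "-0.003 0.022 0 0 1" --pt "-0.003 0.028 0 0 1" --pt "-0.003 0.034 0 0 1" --pt "-0.003 0.038 0 0 1" --pt "-0.003 0.038 0 0 1"

```text
time_s: 12.2
eef_pos: [592.5, -278.2, 179.7]
tcp_rot: [-0.333, 0.624, -0.624, 0.333]
force: [1.0, -0.9, -4.5]
gripper_width: 17.2
```

Run:
```python
from st import *
o,M=st();
```

```text
12.2 [ 592.5 -278.2  179.7] yaw 236.20999999999998 q [ -8.1  20.6  -6.1  -0.  -63.3  64.3] F [ 1.  -0.9 -4.5] T [-0.12 -0.19  0.01] w 17.2
```

Request:
play_rows --pt "0 0.004 0 0 1" --pt "0 0.008 0 0 1" --pt "0 0.012 0 0 1" --pt "0 0.016 0 0 1" --pt "0 0.02 0 0 1" --pt "0 0.024 0 0 1" --pt "0 0.024 0 0 1" --pt "0 0.024 0 0 1"

```text
time_s: 12.87
eef_pos: [592.6, -278.2, 168.1]
tcp_rot: [-0.333, 0.624, -0.624, 0.333]
force: [0.8, 0.2, -4.2]
gripper_width: 16.7
```

Run:
```python
from st import *
o,M=st();
```

```text
12.8667 [ 592.6 -278.2  168.1] yaw 236.20999999999998 q [ -8.1  21.2  -7.    0.  -61.9  64.3] F [ 0.8  0.2 -4.2] T [-0.14 -0.15 -0.  ] w 16.7
```

Request:
play_rows --pt "0 0 0 0.03 1" --pt "0 0 0 0.07 1" --pt "0 0 0 0.11 1" --pt "0 0 0 0.15 1" --pt "0 0 0 0.2 1" --pt "0 0 0 0.25 1" --pt "0 0 0 0.3 1" --pt "0 0 0 0.35 1" --pt "0 0 0 0.4 1" --pt "0 0 0 0.45 1" --pt "0 0 0 0.5 1" --pt "0 0 0 0.55 1" --pt "0 0 0 0.6 1" --pt "0 0 0 0.65 1" --pt "0 0 0 0.7 1" --pt "0 0 0 0.75 1" --pt "0 0 0 0.8 1" --pt "0 0 0 0.85 1" --pt "0 0 0 0.9 1" --pt "0 0 0 0.9 1"

```text
time_s: 14.53
eef_pos: [591.9, -278.5, 168.6]
tcp_rot: [-0.283, -0.648, 0.648, 0.283]
force: [-2.4, -0.4, -1.3]
gripper_width: 17.2
```

Run:
```python
from st import *
o,M=st(); 
p=r.grab_frame('wrist'); save('w8',cv2.resize(p['frame'],None,fx=1.5,fy=1.5))
```

```text
14.5333 [ 591.9 -278.5  168.6] yaw 132.83 q [ -8.1  21.1  -7.    0.  -62.  -39.1] F [-2.4 -0.4 -1.3] T [-0.37  1.18 -0.06] w 17.2
```

View pics/w8.png

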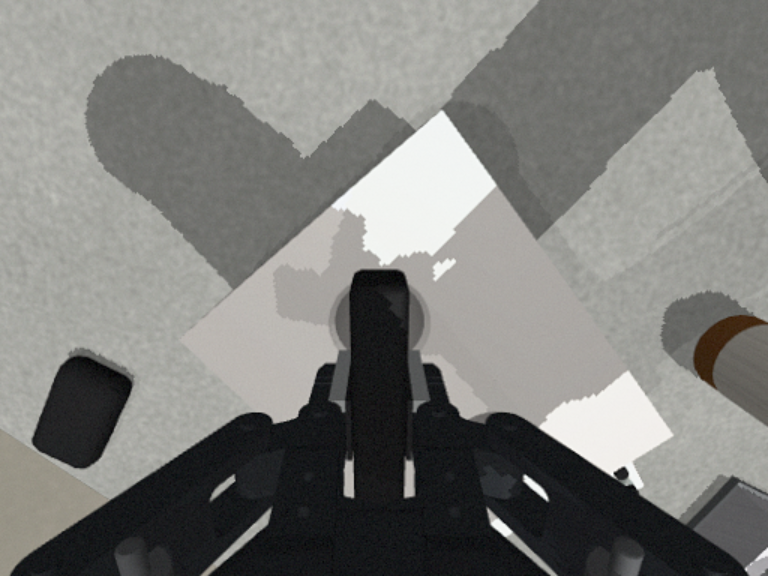

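Request:
play_rows --pt "0 0 0 0.03 1" --pt "0 0 0 0.06 1" --pt "0 0 0 0.09 1" --pt "0 0 0 0.11 1" --pt "0 0 0 0.13 1" --pt "0 0 0 0.15 1" --pt "0 0 0 0.15 1"

```text
time_s: 15.17
eef_pos: [592.0, -278.3, 168.6]
tcp_rot: [-0.374, -0.599, 0.6, 0.375]
force: [-3.6, -0.7, -0.4]
gripper_width: 17.2
```

Run:
```python
from st import *
o,M=st();
```

```text
15.1667 [ 592.  -278.3  168.6] yaw 115.99 q [ -8.1  21.1  -7.    0.  -62.  -55.9] F [-3.6 -0.7 -0.4] T [-0.03  1.61  0.09] w 17.2
```

Request:
play_rows --pt "0 0 0 0.02 1" --pt "0 0 0 0.035 1" --pt "0 0 0 0.05 1" --pt "0 0 0 0.05 1"

```text
time_s: 15.5
eef_pos: [592.1, -278.2, 168.5]
tcp_rot: [-0.404, -0.58, 0.58, 0.404]
force: [-3.3, 0.9, 0.6]
gripper_width: 17.4
```

Run:
```python
from st import *
o,M=st();
```

```text
15.5 [ 592.1 -278.2  168.5] yaw 110.3 q [ -8.1  21.1  -7.    0.  -62.  -61.6] F [-3.3  0.9  0.6] T [0.09 1.73 0.15] w 17.4
```

Request:
play_rows --pt "0 0 0 0.02 1" --pt "0 0 0 0.035 1" --pt "0 0 0 0.05 1" --pt "0 0 0 0.05 1"

```text
time_s: 15.83
eef_pos: [592.2, -278.2, 168.5]
tcp_rot: [-0.432, -0.559, 0.559, 0.433]
force: [-4.4, 0.3, 0.6]
gripper_width: 17.2
```

Run:
```python
from st import *
o,M=st();
```

```text
15.8333 [ 592.2 -278.2  168.5] yaw 104.55 q [ -8.1  21.1  -7.    0.  -62.  -67.3] F [-4.4  0.3  0.6] T [0.24 1.9  0.16] w 17.2
```

Request:
play_rows --pt "0 0 0 0.02 1" --pt "0 0 0 0.035 1" --pt "0 0 0 0.05 1" --pt "0 0 0 0.05 1"

```text
time_s: 16.17
eef_pos: [592.3, -278.2, 168.5]
tcp_rot: [-0.46, -0.537, 0.537, 0.46]
force: [-4.1, 0.0, 0.8]
gripper_width: 17.1
```

Run:
```python
from st import *
o,M=st(); 
p=r.grab_frame('wrist'); save('w9',cv2.resize(p['frame'],None,fx=1.5,fy=1.5))
```

```text
16.1667 [ 592.3 -278.2  168.5] yaw 98.82 q [ -8.1  21.1  -7.    0.  -62.  -73.1] F [-4.1  0.   0.8] T [0.36 2.02 0.12] w 17.1
```

View pics/w9.png

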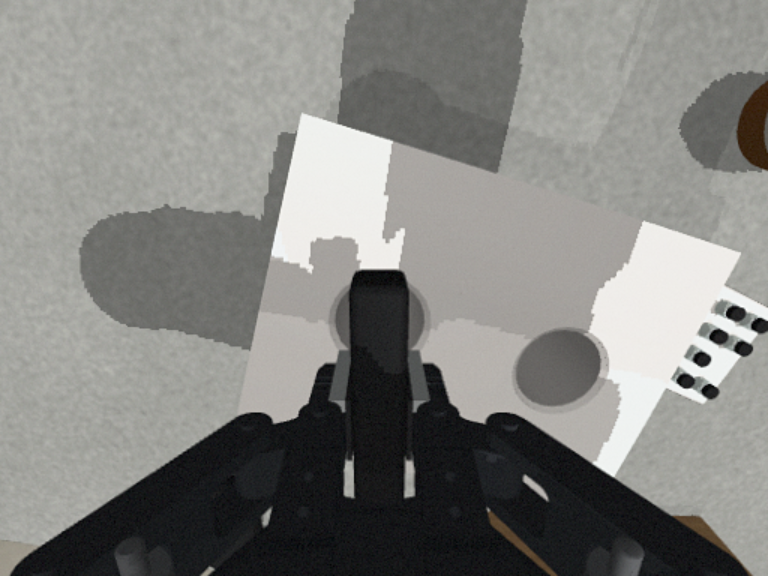

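Request:
play_rows --pt "0 0 0 0.02 1" --pt "0 0 0 0.04 1" --pt "0 0 0 0.06 1" --pt "0 0 0 0.08 1" --pt "0 0 0 0.08 1"

```text
time_s: 16.63
eef_pos: [592.4, -278.1, 168.5]
tcp_rot: [-0.502, -0.498, 0.498, 0.502]
force: [-3.9, 1.4, 1.8]
gripper_width: 17.4
```

Run:
```python
from st import *
o,M=st();
```

```text
16.6333 [ 592.4 -278.1  168.5] yaw 89.59 q [ -8.1  21.1  -7.   -0.  -61.9 -82.3] F [-3.9  1.4  1.8] T [0.62 2.1  0.14] w 17.4
```

Request:
play_rows --pt "0 0 0 0.02 1" --pt "0 0 0 0.04 1" --pt "0 0 0 0.06 1" --pt "0 0 0 0.06 1"

```text
time_s: 16.97
eef_pos: [592.5, -278.0, 168.3]
tcp_rot: [-0.53, -0.467, 0.467, 0.531]
force: [-3.7, 0.9, 1.6]
gripper_width: 17.3
```

Run:
```python
from st import *
o,M=st(); print(o['tau'].round(2))
```

```text
16.9667 [ 592.5 -278.   168.3] yaw 82.76 q [ -8.1  21.1  -7.   -0.  -61.9 -89.1] F [-3.7  0.9  1.6] T [0.67 2.   0.41] w 17.3
[ -0.09 -56.95  29.83   6.74   2.08  -1.13]
```

Request:
play_rows --pt "0 0 0 0.015 1" --pt "0 0 0 0.03 1" --pt "0 0 0 0.03 1"

```text
time_s: 17.22
eef_pos: [592.5, -278.0, 168.2]
tcp_rot: [-0.544, -0.451, 0.451, 0.544]
force: [-4.0, 1.3, 0.3]
gripper_width: 17.1
```

Run:
```python
from st import *
o,M=st(); print(o['tau'].round(2))
```

```text
17.2167 [ 592.5 -278.   168.2] yaw 79.35 q [ -8.1  21.1  -7.   -0.  -61.9 -92.5] F [-4.   1.3  0.3] T [0.74 2.02 0.32] w 17.1
[ -0.17 -57.15  29.97   6.89   2.08  -0.93]
```

Request:
play_rows --pt "0 0 0 0.015 1" --pt "0 0 0 0.03 1" --pt "0 0 0 0.03 1"

```text
time_s: 17.47
eef_pos: [592.2, -277.9, 167.2]
tcp_rot: [-0.557, -0.435, 0.435, 0.558]
force: [-2.1, 0.6, -4.4]
gripper_width: 16.8
```

Run:
```python
from st import *
o,M=st(); print(o['tau'].round(2))
p=r.grab_frame('wrist'); save('w10',cv2.resize(p['frame'],None,fx=1.5,fy=1.5))
s=r.grab_frame('scene'); save('s10',cv2.resize(s['frame'][40:200,120:280],None,fx=3.7,fy=3.7,interpolation=cv2.INTER_CUBIC))
```

```text
17.4667 [ 592.2 -277.9  167.2] yaw 75.86 q [ -8.1  21.2  -7.   -0.  -61.9 -96. ] F [-2.1  0.6 -4.4] T [0.42 1.4  0.18] w 16.8
[-2.000e-02 -6.056e+01  3.126e+01  7.590e+00  1.490e+00 -7.500e-01]
```

View pics/w10.png

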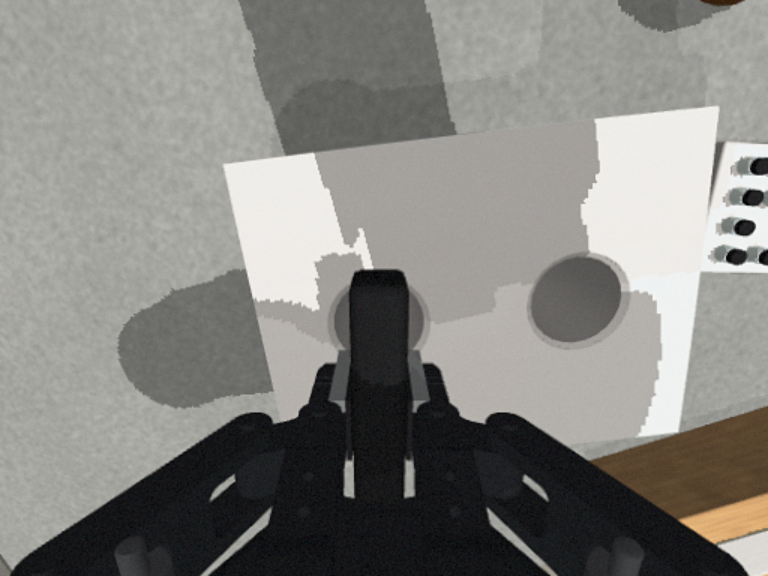

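View pics/s10.png

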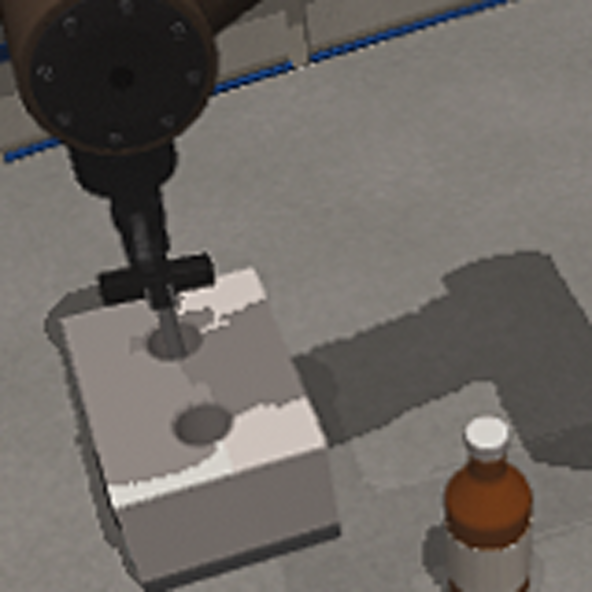

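Request:
play_rows --pt "0 0 0 0.02 1" --pt "0 0 0 0.04 1" --pt "0 0 0 0.06 1" --pt "0 0 0 0.06 1"

```text
time_s: 17.9
eef_pos: [592.2, -277.8, 167.3]
tcp_rot: [-0.583, -0.4, 0.4, 0.584]
force: [-2.6, 1.9, -7.5]
gripper_width: 16.8
```

Run:
```python
from st import *
o,M=st(); print(o['tau'].round(2))
```

```text
17.9 [ 592.2 -277.8  167.3] yaw 68.89 q [-8.10e+00  2.12e+01 -7.00e+00 -1.00e-01 -6.19e+01 -1.03e+02] F [-2.6  1.9 -7.5] T [ 0.73  1.35 -0.13] w 16.8
[  0.07 -62.44  32.62   8.55   1.45  -0.57]
```

Request:
play_rows --pt "0 0 0 0.02 1" --pt "0 0 0 0.04 1" --pt "0 0 0 0.06 1" --pt "0 0 0 0.06 1"

```text
time_s: 18.23
eef_pos: [592.4, -278.0, 167.9]
tcp_rot: [-0.606, -0.364, 0.365, 0.606]
force: [-2.7, 2.0, -6.0]
gripper_width: 17.3
```

Run:
```python
from st import *
o,M=st(); print(o['tau'].round(2))
```

```text
18.2333 [ 592.4 -278.   167.9] yaw 62.07 q [  -8.1   21.2   -7.    -0.   -61.9 -109.8] F [-2.7  2.  -6. ] T [0.92 1.48 0.02] w 17.3
[ -0.26 -61.15  31.98   8.33   1.57  -0.72]
```

Request:
play_rows --pt "0 0 0 -0.03 1" --pt "0 -0.01 0 -0.05 1" --pt "0 -0.04 0 -0.05 1" --pt "0 -0.09 0 -0.05 1" --pt "0 -0.15 0 -0.05 1" --pt "0 -0.21 0 -0.05 1" --pt "0 -0.27 0 -0.05 1" --pt "0 -0.294 0 -0.05 1" --pt "0 -0.294 0 -0.05 1"

```text
time_s: 18.98
eef_pos: [594.8, -279.0, 319.7]
tcp_rot: [0.589, 0.397, -0.393, -0.584]
force: [0.5, -0.1, -4.3]
gripper_width: 17.4
```

Run:
```python
from st import *
o,M=st(); print(M.round(3))
p=r.grab_frame('wrist'); np.save('w11.npy',p,allow_pickle=True); save('w11',cv2.resize(p['frame'],None,fx=1.5,fy=1.5))
u,v=proj(p,[591.2,-277.5,60])[0].astype(int);print(u,v)
save('w11z',cv2.resize(p['frame'][v-35:v+35,u-40:u+40],None,fx=8,fy=8,interpolation=cv2.INTER_CUBIC))
```

```text
18.9833 [ 594.8 -279.   319.7] yaw 67.89 q [-8.10e+00  1.63e+01  5.90e+00  1.00e-01 -7.91e+01 -1.04e+02] F [ 0.5 -0.1 -4.3] T [-0.01 -0.06  0.01] w 17.4
[[ 0.376  0.009 -0.926]
 [ 0.926 -0.003  0.376]
 [ 0.001 -1.    -0.009]]
252 157
```

View pics/w11.png

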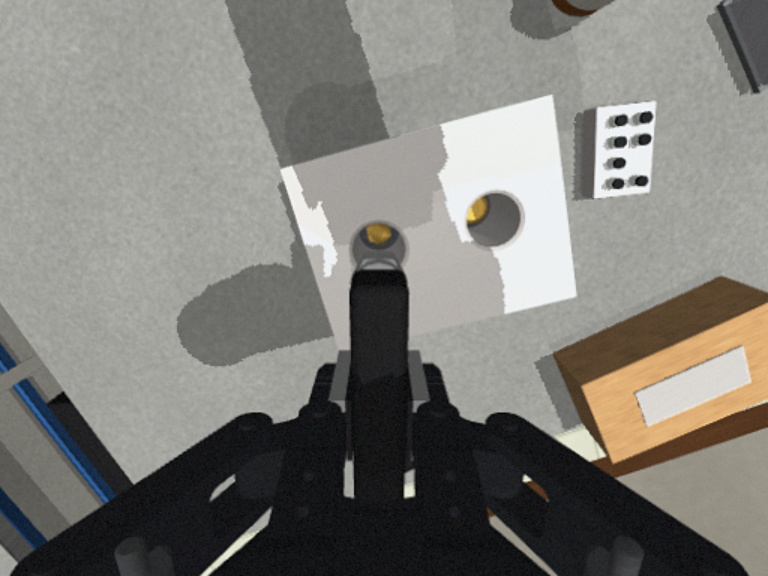

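View pics/w11z.png

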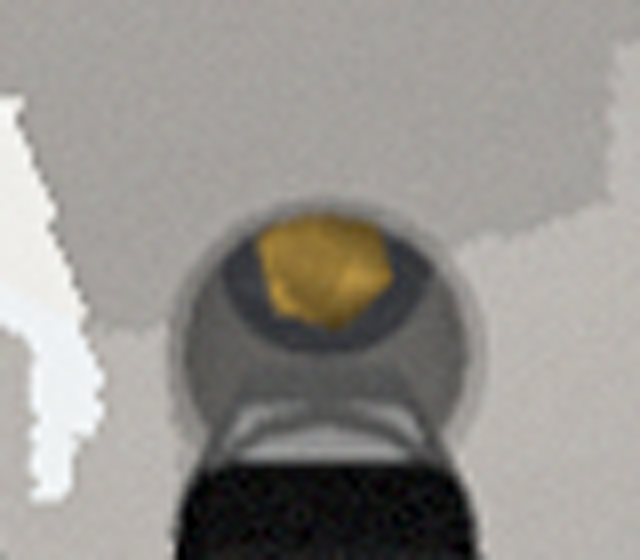

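```bash
cat > nf.py <<'E'
from st import *
def nutfit(p,c0=(591.3,-277.7)):
    u,v=proj(p,[*c0,34])[0]
    f=p['frame'].astype(int); m=((f[:,:,2]-f[:,:,0])>25)
    Y,X=np.mgrid[0:384,0:512]; m&=(np.hypot(X-u,Y-v)<22)
    S=4; a,b=int(u)-25,int(v)-25
    M=cv2.resize(m[b:b+50,a:a+50].astype(np.uint8),None,fx=S,fy=S,interpolation=cv2.INTER_NEAREST)
    # clip: visible through the mouth (z=117 r=23 and z=120 r=26)
    def poly(P):
        im=np.zeros((50*S,50*S),np.uint8); q=(proj(p,P)-[a,b]+.5)*S
        cv2.fillPoly(im,[cv2.convexHull(np.round(q).astype(np.int32))],1); return im
    al=np.linspace(0,2*np.pi,60)
    res=[]
    for dx in np.arange(-4,4.1,1):
      for dy in np.arange(-4,4.1,1):
        c=(c0[0]+dx,c0[1]+dy)
        clip=poly(np.c_[c[0]+23*np.cos(al),c[1]+23*np.sin(al),np.full(60,117)])
        for t in range(0,60,2):
            h=np.radians(t+30)+np.arange(6)*np.pi/3; R=24/3**.5
            P=np.concatenate([np.c_[c[0]+R*np.cos(h),c[1]+R*np.sin(h),np.full(6,z)] for z in (20,34)])
            I=poly(P)&clip
            res.append(((I&M).sum()/((I|M).sum()),t,dx,dy))
    res.sort(reverse=True)
    for x in res[:6]: print(np.round(x,3))
    for t in range(0,60,6): print(t,max(r_[0] for r_ in res if r_[1]==t).round(3),end='; ')
    print()
E
python3 - <<'E'
from nf import *
for n in ('w2','w6','w11'): nutfit(np.load(n+'.npy',allow_pickle=True).item())
E
```

```text
[ 0.952 26.     0.     0.   ]
[ 0.952 28.     0.     0.   ]
[ 0.948 24.     0.     0.   ]
[ 0.943 30.     0.     0.   ]
[ 0.942 22.     0.     0.   ]
[ 0.937 32.     0.     0.   ]
0 0.867; 6 0.878; 12 0.897; 18 0.922; 24 0.948; 30 0.943; 36 0.914; 42 0.889; 48 0.873; 54 0.866; 
[ 0.913 26.     0.     0.   ]
[ 0.912 22.     0.     0.   ]
[ 0.911 24.     0.     0.   ]
[ 0.908 30.     0.     0.   ]
[ 0.907 28.     0.     0.   ]
[ 0.906 20.     0.     0.   ]
0 0.856; 6 0.867; 12 0.882; 18 0.898; 24 0.911; 30 0.908; 36 0.89; 42 0.873; 48 0.858; 54 0.856; 
[ 0.932 26.     0.     0.   ]
[ 0.931 22.     0.     0.   ]
[ 0.93 20.    0.    0.  ]
[ 0.93 28.    0.    0.  ]
[ 0.927 24.     0.     0.   ]
[ 0.925 30.     0.     0.   ]
0 0.878; 6 0.89; 12 0.905; 18 0.924; 24 0.927; 30 0.925; 36 0.911; 42 0.894; 48 0.88; 54 0.872;
```

Request:
play_rows --pt "0 0 0 -0.935 1" --pt "0 0 0 -0.935 1" --pt "0 0 0 -0.935 1" --pt "0 0 0 -0.935 1" --pt "0 0 0 -0.935 1" --pt "0 0 0 -0.935 1" --pt "0 0 0 -0.935 1" --pt "0 0 0 -0.935 1" --pt "0 0 0 -0.935 1" --pt "0 0 0 -0.935 1" --pt "0 0 0 -0.935 1" --pt "0 0 0 -0.935 1" --pt "0 0 0 -0.935 1" --pt "0 0 0 -0.935 1" --pt "0 0 0 -0.935 1" --pt "0 0 0 -0.935 1" --pt "0 0 0 -0.935 1"

```text
time_s: 20.45
eef_pos: [592.2, -277.9, 312.9]
tcp_rot: [0.032, 0.707, -0.706, -0.034]
force: [-0.2, 0.3, -4.7]
gripper_width: 17.0
```

Run:
```python
from nf import *
o,M=st(); print(M.round(3))
p=r.grab_frame('wrist'); np.save('w12.npy',p,allow_pickle=True); s=r.grab_frame('scene'); np.save('s12.npy',s,allow_pickle=True)
nutfit(p)
def hexr(c,z,R,off):
    a=np.radians(off)+np.arange(6)*np.pi/3; return np.c_[c[0]+R*np.cos(a),c[1]+R*np.sin(a),np.full(6,z)]
def circ(c,z,R):
    a=np.linspace(0,2*np.pi,40); return np.c_[c[0]+R*np.cos(a),c[1]+R*np.sin(a),np.full(40,z)]
t=o['eef_pos']; zt=M[:,2]; xt=M[:,0]
for n,p,roi,f in (('s12',s,(140,75,230,180),6),('w12',p,(215,140,300,240),6)):
    a,b,c,d=roi
    im=cv2.resize(p['frame'][b:d,a:c],None,fx=f,fy=f,interpolation=cv2.INTER_CUBIC)
    def dr(P,col):
        q=((proj(p,P)-[a,b]+.5)*f); cv2.polylines(im,[np.round(q).astype(np.int32)],True,col,1)
    bc=t-1*zt; zf=t[2]+19-166; yw=np.degrees(np.arctan2(zt[1],zt[0]))
    dr(hexr(bc,zf,20,yw+30),(0,255,0)); dr(hexr(bc,zf+38,20,yw+30),(0,255,0))
    for dz in (8,30): dr([[*(bc+sx*9*xt+sz*45*zt)[:2],t[2]+dz] for sx,sz in((1,1),(1,-1),(-1,-1),(-1,1))],(255,255,0))
    dr(circ((591.2,-277.5),120,26),(0,0,255)); dr(hexr((591.2,-277.5),34,13.86,26.2+30),(255,0,255))
    save(n+'o',im)
```

```text
20.45 [ 592.2 -277.9  312.9] yaw 174.71 q [ -8.1  16.6   5.5  -0.  -79.1   2.8] F [-0.2  0.3 -4.7] T [-0.04  0.05 -0.01] w 17.0
[[-0.996 -0.003 -0.092]
 [ 0.092  0.001 -0.996]
 [ 0.003 -1.    -0.001]]
[ 0.925 20.     0.     0.   ]
[ 0.922 26.     0.     0.   ]
[ 0.921 22.     0.     0.   ]
[ 0.921 18.     0.     0.   ]
[ 0.92 24.    0.    0.  ]
[ 0.915 16.     0.     0.   ]
0 0.872; 6 0.89; 12 0.904; 18 0.921; 24 0.92; 30 0.909; 36 0.885; 42 0.869; 48 0.863; 54 0.866;
```

View pics/s12o.png

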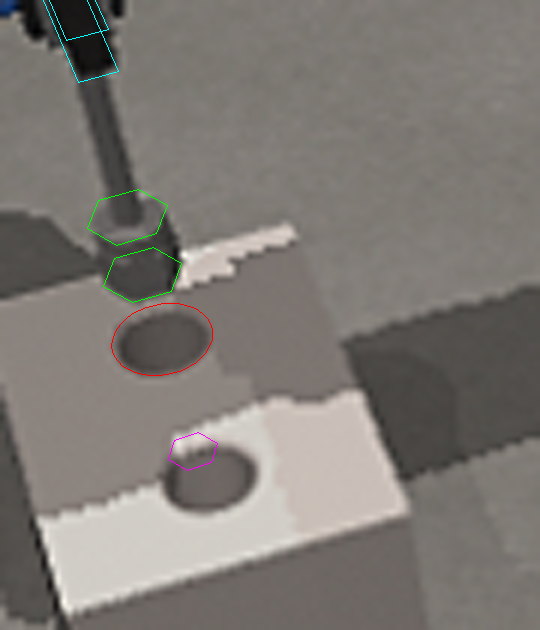

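View pics/w12o.png

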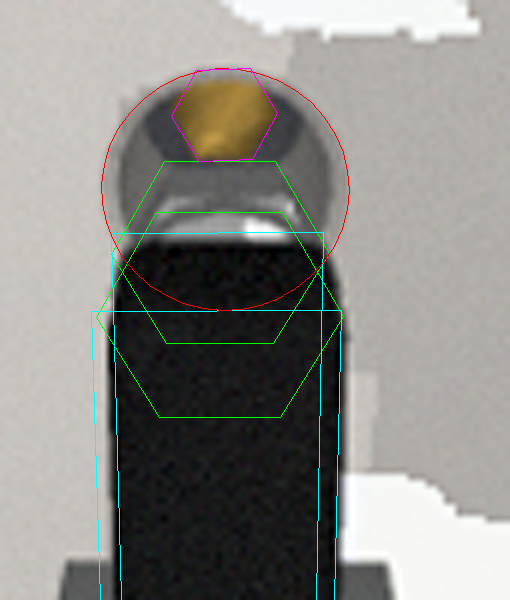

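Request:
play_rows --pt "0.002 0.03 0.002 0 1" --pt "0.002 0.07 0.002 0 1" --pt "0.002 0.11 0.002 0 1" --pt "0.002 0.15 0.002 0 1" --pt "0.002 0.18 0.002 0 1" --pt "0.002 0.21 0.002 0 1" --pt "0.002 0.235 0.002 0 1" --pt "0.002 0.245 0.002 0 1" --pt "0.002 0.245 0.002 0 1"

```text
time_s: 21.3
eef_pos: [590.7, -278.9, 191.0]
tcp_rot: [0.031, 0.707, -0.706, -0.033]
force: [-0.3, 1.1, -3.9]
gripper_width: 17.2
```

Run:
```python
from st import *
o,M=st(); print(o['tau'].round(2))
```

```text
21.3 [ 590.7 -278.9  191. ] yaw 174.8 q [ -8.2  20.1  -5.3  -0.  -64.7   3. ] F [-0.3  1.1 -3.9] T [-0.03  0.05  0.01] w 17.2
[ 1.000e-02 -5.925e+01  2.982e+01  7.390e+00  3.300e-01 -3.000e-02]
```

Request:
play_rows --pt "0 0.008 0 0 1" --pt "0 0.016 0 0 1" --pt "0 0.024 0 0 1" --pt "0 0.032 0 0 1" --pt "0 0.04 0 0 1" --pt "0 0.048 0 0 1" --pt "0 0.048 0 0 1"

```text
time_s: 21.88
eef_pos: [591.2, -279.0, 167.8]
tcp_rot: [0.031, 0.707, -0.706, -0.032]
force: [0.6, 0.1, -4.6]
gripper_width: 17.1
```

Run:
```python
from st import *
o,M=st(); print(o['tau'].round(2))
```

```text
21.8833 [ 591.2 -279.   167.8] yaw 174.89 q [ -8.2  21.1  -7.1  -0.  -61.9   3.1] F [ 0.6  0.1 -4.6] T [-0.11 -0.2   0.04] w 17.1
[ 4.000e-02 -6.073e+01  2.932e+01  7.230e+00 -1.500e-01  0.000e+00]
```

Request:
play_rows --pt "0 0 0 0.03 1" --pt "0 0 0 0.06 1" --pt "0 0 0 0.09 1" --pt "0 0 0 0.1 1" --pt "0 0 0 0.1 1"

```text
time_s: 22.3
eef_pos: [591.6, -279.2, 168.9]
tcp_rot: [-0.102, -0.7, 0.7, 0.102]
force: [0.5, -0.1, -3.5]
gripper_width: 16.8
```

Run:
```python
from st import *
o,M=st(); print(o['tau'].round(2))
```

```text
22.3 [ 591.6 -279.2  168.9] yaw 163.45 q [ -8.2  21.1  -7.    0.  -61.9  -8.3] F [ 0.5 -0.1 -3.5] T [-0.06 -0.01  0.02] w 16.8
[ 7.000e-02 -5.965e+01  2.918e+01  7.130e+00  1.000e-02 -5.800e-01]
```

Request:
play_rows --pt "0 0 0 0.02 1" --pt "0 0 0 0.04 1" --pt "0 0 0 0.05 1" --pt "0 0 0 0.05 1"

```text
time_s: 22.63
eef_pos: [591.5, -279.2, 168.9]
tcp_rot: [-0.136, -0.694, 0.694, 0.136]
force: [-0.8, 0.1, -3.9]
gripper_width: 17.1
```

Run:
```python
from st import *
o,M=st(); print(o['tau'].round(2))
```

```text
22.6333 [ 591.5 -279.2  168.9] yaw 157.75 q [ -8.2  21.1  -7.    0.  -61.9 -14. ] F [-0.8  0.1 -3.9] T [-0.24  0.17  0.04] w 17.1
[  0.36 -59.56  29.26   6.9    0.12  -0.47]
```

Request:
play_rows --pt "0 0 0 0.02 1" --pt "0 0 0 0.04 1" --pt "0 0 0 0.05 1" --pt "0 0 0 0.05 1"

```text
time_s: 22.97
eef_pos: [591.5, -279.2, 168.9]
tcp_rot: [-0.171, -0.686, 0.686, 0.171]
force: [0.1, -0.9, -4.7]
gripper_width: 17.1
```

Run:
```python
from st import *
o,M=st(); print(o['tau'].round(2))
```

```text
22.9667 [ 591.5 -279.2  168.9] yaw 152.03 q [ -8.2  21.1  -7.    0.  -61.9 -19.8] F [ 0.1 -0.9 -4.7] T [-0.24  0.33  0.17] w 17.1
[  0.26 -59.4   29.35   6.84   0.28  -0.58]
```

Request:
play_rows --pt "0 0 0 0.03 1" --pt "0 0 0 0.06 1" --pt "0 0 0 0.08 1" --pt "0 0 0 0.1 1" --pt "0 0 0 0.1 1"

```text
time_s: 23.38
eef_pos: [591.4, -279.1, 168.8]
tcp_rot: [-0.238, -0.666, 0.666, 0.239]
force: [-1.1, 0.0, -3.0]
gripper_width: 17.1
```

Run:
```python
from st import *
o,M=st(); print(o['tau'].round(2))
```

```text
23.3833 [ 591.4 -279.1  168.8] yaw 140.57 q [ -8.2  21.1  -7.    0.  -62.  -31.2] F [-1.1  0.  -3. ] T [-0.05  0.5   0.54] w 17.1
[ -0.26 -59.32  29.53   6.82   0.48  -1.25]
```

Request:
play_rows --pt "0 0 0 0.03 1" --pt "0 0 0 0.06 1" --pt "0 0 0 0.08 1" --pt "0 0 0 0.1 1" --pt "0 0 0 0.1 1"

```text
time_s: 23.8
eef_pos: [591.3, -279.0, 168.7]
tcp_rot: [0.304, 0.638, -0.638, -0.304]
force: [-1.0, -0.3, -3.1]
gripper_width: 16.7
```

Run:
```python
from st import *
o,M=st(); print(o['tau'].round(2))
```

```text
23.8 [ 591.3 -279.   168.7] yaw 129.08 q [ -8.2  21.1  -7.   -0.  -62.  -42.7] F [-1.  -0.3 -3.1] T [ 0.23  0.61 -0.19] w 16.7
[  0.21 -59.25  29.69   7.29   0.66  -0.62]
```

Run:
```python
from st import *
p=r.grab_frame('wrist'); np.save('w13.npy',p,allow_pickle=True)
save('w13',cv2.resize(p['frame'][150:330,150:350],None,fx=3,fy=3))
```

```text
(no output)
```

View pics/w13.png

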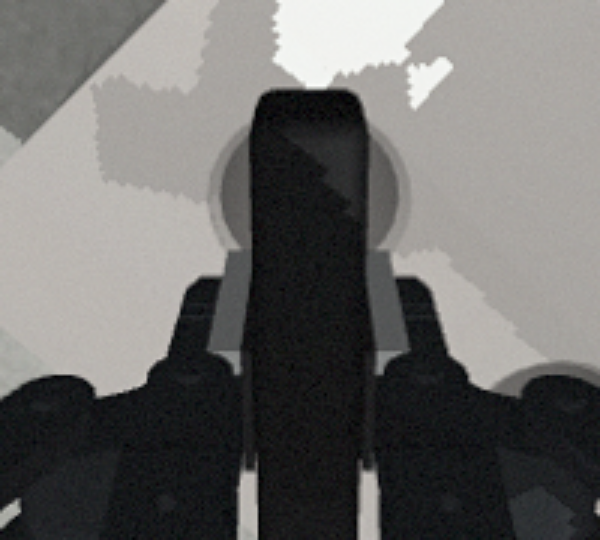

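Request:
play_rows --pt "0 -0.02 0 0 1" --pt "0 -0.06 0 0 1" --pt "0 -0.12 0 0 1" --pt "0 -0.18 0 0 1" --pt "0 -0.24 0 0 1" --pt "0 -0.29 0 0 1" --pt "0 -0.3 0 0 1" --pt "0 -0.3 0 0 1"

```text
time_s: 24.52
eef_pos: [592.5, -279.4, 321.5]
tcp_rot: [0.305, 0.639, -0.638, -0.302]
force: [-0.2, -0.0, -4.8]
gripper_width: 16.9
```

Run:
```python
from nf import *
o,M=st()
p=r.grab_frame('wrist'); np.save('w14.npy',p,allow_pickle=True)
nutfit(p)
u,v=proj(p,[591.2,-277.5,60])[0].astype(int)
save('w14z',cv2.resize(p['frame'][v-35:v+35,u-40:u+40],None,fx=8,fy=8,interpolation=cv2.INTER_CUBIC))
q=np.load('w12.npy',allow_pickle=True).item();u,v=proj(q,[591.2,-277.5,60])[0].astype(int)
save('w12z',cv2.resize(q['frame'][v-35:v+35,u-40:u+40],None,fx=8,fy=8,interpolation=cv2.INTER_CUBIC))
```

```text
24.5167 [ 592.5 -279.4  321.5] yaw 129.16 q [ -8.2  16.2   6.1   0.  -79.6 -42.6] F [-0.2 -0.  -4.8] T [-0.   -0.04 -0.06] w 16.9
[ 0.922 18.     0.    -1.   ]
[ 0.919 14.     0.    -1.   ]
[ 0.918 22.     0.    -1.   ]
[ 0.917 16.     0.    -1.   ]
[ 0.917 20.     0.    -1.   ]
[ 0.915 10.     0.    -1.   ]
0 0.887; 6 0.896; 12 0.912; 18 0.922; 24 0.912; 30 0.896; 36 0.879; 42 0.878; 48 0.873; 54 0.879;
```

View pics/w14z.png

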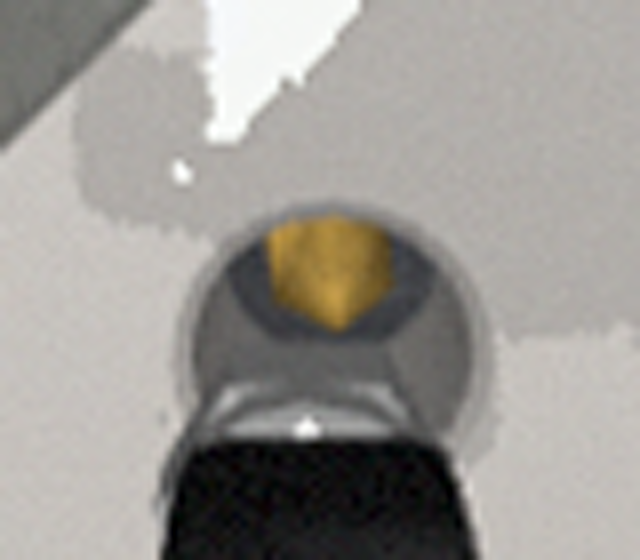

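View pics/w12z.png

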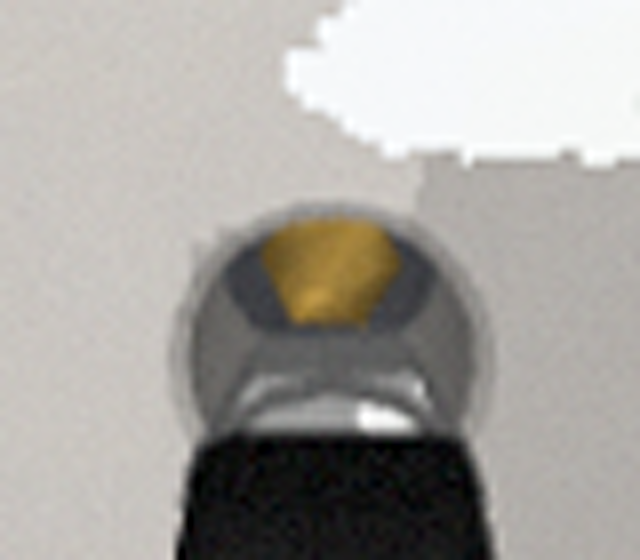

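Run:
```python
from st import *
o,M=st()
for n in ('w12','w14'):
    p=np.load(n+'.npy',allow_pickle=True).item()
    save(n+'f',cv2.resize(p['frame'][130:330,160:345],None,fx=3,fy=3,interpolation=cv2.INTER_CUBIC))
s=r.grab_frame('scene'); save('s14',cv2.resize(s['frame'][60:180,120:250],None,fx=5,fy=5,interpolation=cv2.INTER_CUBIC))
```

```text
24.5667 [ 591.7 -278.9  319. ] yaw 129.14 q [ -8.2  16.3   5.9  -0.  -79.5 -42.6] F [ 0.3 -0.3 -6.1] T [-0.01  0.11  0.01] w 17.4
```

View pics/w14f.png

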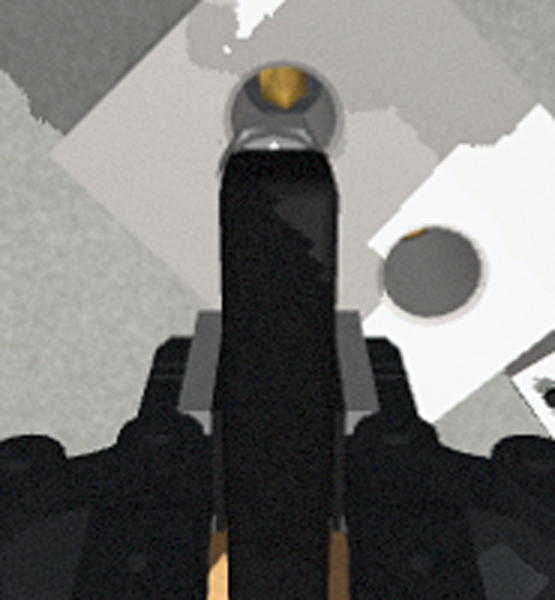

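View pics/s14.png

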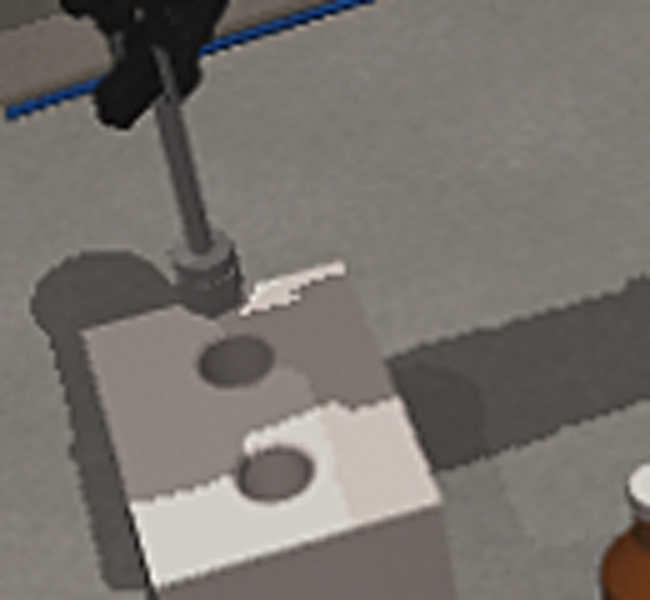

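Request:
play_rows --pt "0 0 0 -0.1 1" --pt "0 0 0 -0.2 1" --pt "0 0 0 -0.323 1" --pt "0 0 0 -0.323 1" --pt "0 0 0 -0.323 1" --pt "0 0 0 -0.323 1" --pt "0 0 0 -0.323 1" --pt "0 0 0 -0.323 1"

```text
time_s: 25.28
eef_pos: [591.2, -279.0, 317.5]
tcp_rot: [0.086, 0.702, -0.702, -0.088]
force: [0.4, -0.0, -3.9]
gripper_width: 16.9
```

```bash
cat > ov.py <<'E'
from nf import *
def hexr(c,z,R,off):
    a=np.radians(off)+np.arange(6)*np.pi/3; return np.c_[c[0]+R*np.cos(a),c[1]+R*np.sin(a),np.full(6,z)]
def circ(c,z,R):
    a=np.linspace(0,2*np.pi,40); return np.c_[c[0]+R*np.cos(a),c[1]+R*np.sin(a),np.full(40,z)]
def ov(tag,nut=26,d=-1):
    o,M=st(); t=o['eef_pos']; zt=M[:,2]; xt=M[:,0]
    p=r.grab_frame('wrist'); np.save('w'+tag,p,allow_pickle=True); s=r.grab_frame('scene'); np.save('s'+tag,s,allow_pickle=True)
    for n,p,roi,f in (('s',s,(140,75,230,180),6),('w',p,(205,130,305,230),6)):
        a,b,c,dd=roi
        im0=cv2.resize(p['frame'][b:dd,a:c],None,fx=f,fy=f,interpolation=cv2.INTER_CUBIC); im=im0.copy()
        def dr(P,col):
            q=((proj(p,P)-[a,b]+.5)*f); cv2.polylines(im,[np.round(q).astype(np.int32)],True,col,1)
        bc=t+d*zt; zf=t[2]+19-166; yw=np.degrees(np.arctan2(zt[1],zt[0]))
        dr(hexr(bc,zf,20,yw+30),(0,255,0)); dr(hexr(bc,zf+38,20,yw+30),(0,255,0))
        dr(circ((591.2,-277.5),120,26),(0,0,255)); dr(hexr((591.2,-277.5),34,13.86,nut+30),(255,0,255)); dr(circ((591.2,-277.5),20,23),(0,0,255))
        save(n+tag+'o',np.hstack([im[:, :],]) if n=='s' else im); save(n+tag+'r',im0)
    nutfit(np.load('w'+tag+'.npy',allow_pickle=True).item())
E
python3 -c "
from ov import *
ov('15',16)"
```

```text
25.2833 [ 591.2 -279.   317.5] yaw 165.87 q [ -8.2  16.4   5.8  -0.  -79.5  -5.9] F [ 0.4 -0.  -3.9] T [ 0.02 -0.07 -0.04] w 16.9
[ 0.927 16.     0.     0.   ]
[ 0.919 14.     0.     0.   ]
[ 0.917 16.     0.    -1.   ]
[ 0.916 18.     0.     0.   ]
[ 0.916 12.     0.     0.   ]
[ 0.916 14.     0.    -1.   ]
0 0.877; 6 0.894; 12 0.916; 18 0.916; 24 0.9; 30 0.881; 36 0.872; 42 0.864; 48 0.863; 54 0.868;
```

View pics/w15o.png

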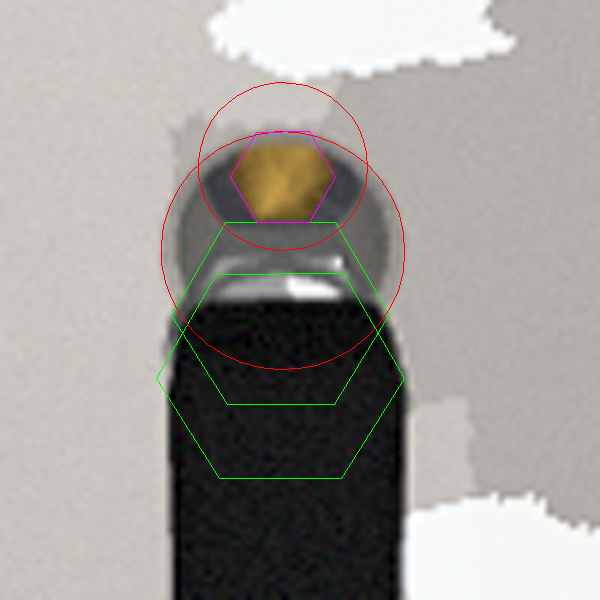

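View pics/w15r.png

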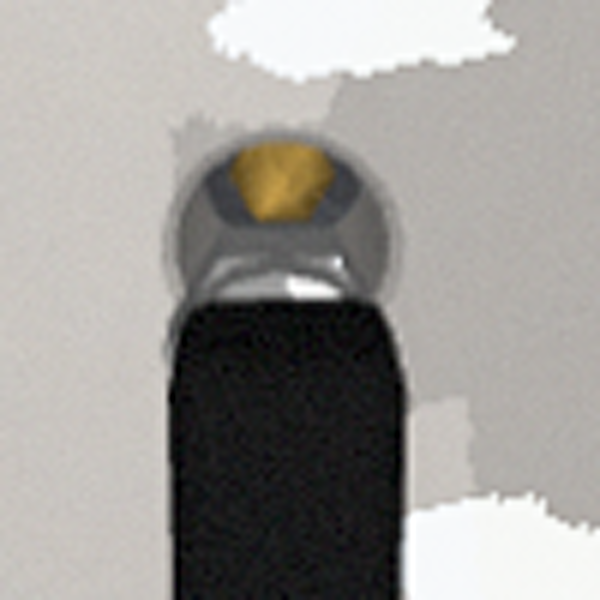

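View pics/s15o.png

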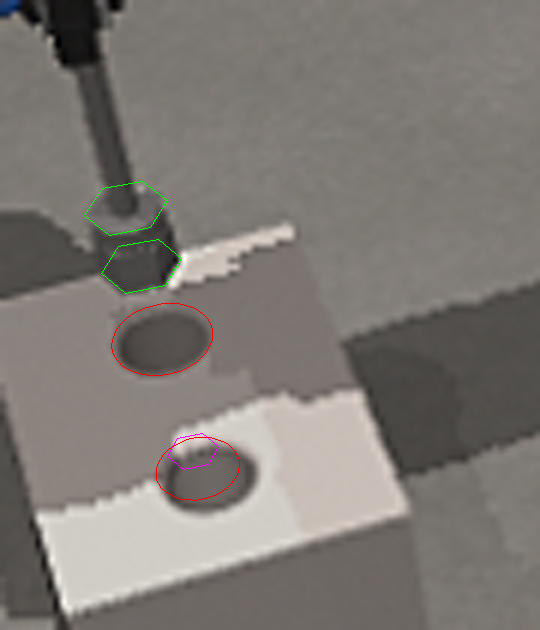

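Request:
play_rows --pt "0.0036 0.03 0 0 1" --pt "0.0036 0.08 0 0 1" --pt "0.0036 0.13 0 0 1" --pt "0.0036 0.18 0 0 1" --pt "0.0036 0.22 0 0 1" --pt "0.0036 0.25 0 0 1" --pt "0.0036 0.265 0 0 1" --pt "0.0036 0.28 0 0 1" --pt "0.0036 0.29 0 0 1" --pt "0.0036 0.299 0 0 1" --pt "0.0036 0.299 0 0 1"

```text
time_s: 26.3
eef_pos: [589.7, -278.6, 169.0]
tcp_rot: [0.086, 0.702, -0.702, -0.086]
force: [-0.3, -0.1, -3.9]
gripper_width: 17.1
```

```bash
python3 -c "
from st import *
o,M=st(); print(o['tau'].round(2))"
```

```text
26.3 [ 589.7 -278.6  169. ] yaw 166.06 q [ -8.2  20.9  -7.2  -0.  -61.9  -5.7] F [-0.3 -0.1 -3.9] T [-0.04  0.06 -0.02] w 17.1
[ 1.000e-02 -6.006e+01  2.966e+01  7.390e+00  2.700e-01 -1.000e-02]
```

Request:
play_rows --pt "0 0.002 0 0 1" --pt "0 0.004 0 0 1" --pt "0 0.004 0 0 1"

```text
time_s: 26.55
eef_pos: [590.0, -278.7, 167.7]
tcp_rot: [-0.086, -0.702, 0.702, 0.085]
force: [-0.4, -0.0, -4.8]
gripper_width: 16.7
```

Request:
play_rows --pt "0 0.002 0 0 1" --pt "0 0.004 0 0 1" --pt "0 0.004 0 0 1"

```text
time_s: 26.8
eef_pos: [590.5, -279.1, 167.2]
tcp_rot: [-0.086, -0.702, 0.702, 0.085]
force: [-1.3, 0.5, 5.2]
gripper_width: 17.0
```

Request:
play_rows --pt "0 0 0 0.03 1" --pt "0 0 0 0.06 1" --pt "0 0 0 0.08 1" --pt "0 0 0 0.095 1" --pt "0 0 0 0.11 1" --pt "0 0 0 0.12 1" --pt "0 0 0 0.13 1" --pt "0 0 0 0.14 1" --pt "0 0 0 0.15 1"

```text
time_s: 27.55
eef_pos: [590.3, -279.0, 167.2]
tcp_rot: [-0.19, -0.681, 0.681, 0.189]
force: [-1.0, 2.0, 6.3]
gripper_width: 17.0
```

```bash
python3 -c "
from st import *
o,M=st(); print(o['tau'].round(2))
p=r.grab_frame('wrist'); save('w16',cv2.resize(p['frame'][150:330,150:350],None,fx=3,fy=3))"
```

```text
27.55 [ 590.3 -279.   167.2] yaw 148.89 q [ -8.2  21.   -7.4   0.1 -61.5 -23. ] F [-1.   2.   6.3] T [0.71 0.98 0.21] w 17.0
[ -0.75 -54.07  26.75   6.13   1.06   0.1 ]
```

View pics/w16.png

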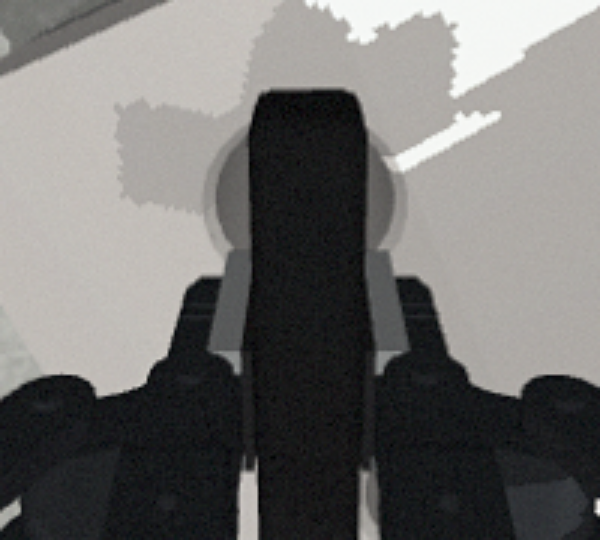

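Request:
play_rows --pt "0 0 0 0.015 1" --pt "0 0 0 0.03 1" --pt "0 0 0 0.045 1" --pt "0 0 0 0.06 1" --pt "0 0 0 0.07 1" --pt "0 0 0 0.07 1"

```text
time_s: 28.1
eef_pos: [590.4, -278.8, 167.2]
tcp_rot: [-0.237, -0.666, 0.666, 0.236]
force: [-2.0, 1.7, 4.7]
gripper_width: 17.0
```

```bash
python3 -c "
from st import *
o,M=st(); print(o['tau'].round(2))"
```

```text
28.1 [ 590.4 -278.8  167.2] yaw 140.89 q [ -8.2  21.   -7.4   0.1 -61.5 -31. ] F [-2.   1.7  4.7] T [1.05 0.98 0.67] w 17.0
[ -1.47 -54.05  26.76   6.2    1.07  -1.06]
```

Request:
play_rows --pt "0 0 0 0.015 1" --pt "0 0 0 0.03 1" --pt "0 0 0 0.045 1" --pt "0 0 0 0.06 1" --pt "0 0 0 0.07 1" --pt "0 0 0 0.07 1"

```text
time_s: 28.6
eef_pos: [590.4, -278.7, 167.2]
tcp_rot: [0.284, 0.648, -0.648, -0.282]
force: [-2.1, 3.1, 6.5]
gripper_width: 16.9
```

```bash
python3 -c "
from st import *
o,M=st(); print(o['tau'].round(2))
p=r.grab_frame('wrist'); save('w17',cv2.resize(p['frame'][150:330,150:350],None,fx=3,fy=3))"
```

```text
28.6 [ 590.4 -278.7  167.2] yaw 132.81 q [ -8.2  21.   -7.4   0.  -61.5 -39. ] F [-2.1  3.1  6.5] T [1.29 0.95 0.  ] w 16.9
[ -1.07 -53.83  26.62   6.67   1.11  -0.36]
```

View pics/w17.png

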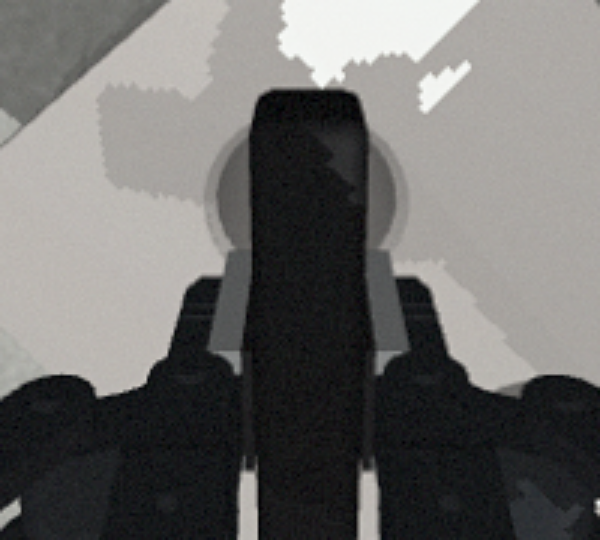

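Request:
play_rows --pt "0 0 0 0.04 1" --pt "0 0 0 0.08 1" --pt "0 0 0 0.12 1" --pt "0 0 0 0.16 1" --pt "0 0 0 0.2 1" --pt "0 0 0 0.2 1"

```text
time_s: 29.15
eef_pos: [590.4, -278.6, 167.2]
tcp_rot: [0.408, 0.578, -0.578, -0.407]
force: [-1.0, 3.3, 6.8]
gripper_width: 17.3
```

```bash
python3 -c "
from st import *
o,M=st(); print(o['tau'].round(2))"
```

```text
29.15 [ 590.4 -278.6  167.2] yaw 109.67 q [ -8.2  21.   -7.4   0.  -61.5 -62.2] F [-1.   3.3  6.8] T [ 1.55  0.94 -0.05] w 17.3
[ -1.25 -53.67  26.62   6.93   1.17  -1.34]
```

Request:
play_rows --pt "0 0 0 -0.05 1" --pt "0 0 0 -0.1 1" --pt "0 0 0 -0.14 1" --pt "0 0 0 -0.18 1" --pt "0 0 0 -0.18 1"

```text
time_s: 29.57
eef_pos: [590.3, -278.7, 167.2]
tcp_rot: [0.295, 0.643, -0.643, -0.293]
force: [-1.1, 2.6, 5.7]
gripper_width: 17.2
```

```bash
python3 -c "
from st import *
o,M=st(); print(o['tau'].round(2))"
```

```text
29.5667 [ 590.3 -278.7  167.2] yaw 130.85 q [ -8.2  21.   -7.4   0.  -61.5 -41. ] F [-1.1  2.6  5.7] T [ 1.34  1.05 -0.03] w 17.2
[ -1.03 -53.77  26.67   6.73   1.17   1.43]
```

Request:
play_rows --pt "0 0 0 -0.03 1" --pt "0 0 0 -0.06 1" --pt "0 0 0 -0.08 1" --pt "0 0 0 -0.08 1"

```text
time_s: 29.9
eef_pos: [590.3, -278.8, 167.2]
tcp_rot: [-0.243, -0.664, 0.664, 0.242]
force: [-2.1, 2.8, 5.0]
gripper_width: 17.2
```

```bash
python3 -c "
from st import *
o,M=st(); print(o['tau'].round(2))"
```

```text
29.9 [ 590.3 -278.8  167.2] yaw 139.88 q [ -8.2  21.   -7.4   0.  -61.5 -32. ] F [-2.1  2.8  5. ] T [ 1.01  0.95 -0.15] w 17.2
[ -0.59 -53.92  26.67   6.54   1.1    0.91]
```

Request:
play_rows --pt "0 0 0 -0.03 1" --pt "0 0 0 -0.06 1" --pt "0 0 0 -0.08 1" --pt "0 0 0 -0.08 1"

```text
time_s: 30.23
eef_pos: [590.4, -279.0, 167.2]
tcp_rot: [-0.189, -0.681, 0.682, 0.188]
force: [-0.8, 2.2, 5.4]
gripper_width: 17.0
```

```bash
python3 -c "
from st import *
o,M=st(); print(o['tau'].round(2))"
```

```text
30.2333 [ 590.4 -279.   167.2] yaw 149.05 q [ -8.2  21.   -7.4   0.  -61.5 -22.8] F [-0.8  2.2  5.4] T [ 0.66  0.81 -0.14] w 17.0
[ -0.26 -54.12  26.65   6.3    0.99   0.91]
```

Request:
play_rows --pt "0 0 0 0.05 1" --pt "0 0 0 0.1 1" --pt "0 0 0 0.15 1" --pt "0 0 0 0.2 1" --pt "0 0 0 0.25 1" --pt "0 0 0 0.3 1" --pt "0 0 0 0.35 1" --pt "0 0 0 0.39 1" --pt "0 0 0 0.43 1" --pt "0 0 0 0.46 1" --pt "0 0 0 0.49 1" --pt "0 0 0 0.52 1" --pt "0 0 0 0.52 1"

```text
time_s: 31.32
eef_pos: [590.7, -278.0, 167.1]
tcp_rot: [0.504, 0.497, -0.495, -0.503]
force: [-0.6, 5.6, 6.1]
gripper_width: 16.9
```

```bash
python3 -c "
from st import *
o,M=st(); print(o['tau'].round(2))"
```

```text
31.3167 [ 590.7 -278.   167.1] yaw 89.13 q [ -8.1  21.   -7.4  -0.  -61.5 -82.7] F [-0.6  5.6  6.1] T [2.63 0.66 0.09] w 16.9
[ -2.93 -53.48  26.27   7.79   0.96  -1.13]
```

Request:
play_rows --pt "0 0 0 0.015 1" --pt "0 0 0 0.03 1" --pt "0 0 0 0.03 1"

```text
time_s: 31.57
eef_pos: [590.8, -277.9, 167.1]
tcp_rot: [0.518, 0.482, -0.481, -0.517]
force: [-0.2, 5.2, 5.9]
gripper_width: 17.0
```

```bash
python3 -c "
from st import *
o,M=st(); print(o['tau'].round(2))"
```

```text
31.5667 [ 590.8 -277.9  167.1] yaw 85.82 q [ -8.1  21.   -7.4  -0.  -61.5 -86. ] F [-0.2  5.2  5.9] T [2.69 0.5  0.35] w 17.0
[ -3.24 -53.66  26.22   7.73   0.84  -0.84]
```

Request:
play_rows --pt "0 0 0 0.01 1" --pt "0 0 0 0.02 1" --pt "0 0 0 0.02 1" --pt "0 0 0 0.02 1"

```text
time_s: 31.9
eef_pos: [590.8, -277.9, 167.1]
tcp_rot: [0.528, 0.472, -0.471, -0.526]
force: [-0.3, 5.7, 6.7]
gripper_width: 17.2
```

```bash
python3 -c "
from st import *
o,M=st(); print(o['tau'].round(2))
p=r.grab_frame('wrist'); save('w18',cv2.resize(p['frame'][150:330,150:350],None,fx=3,fy=3))"
```

```text
31.9 [ 590.8 -277.9  167.1] yaw 83.64 q [ -8.1  21.   -7.4  -0.  -61.5 -88.2] F [-0.3  5.7  6.7] T [2.69 0.44 0.44] w 17.2
[ -3.35 -53.71  26.19   7.71   0.78  -0.49]
```

View pics/w18.png

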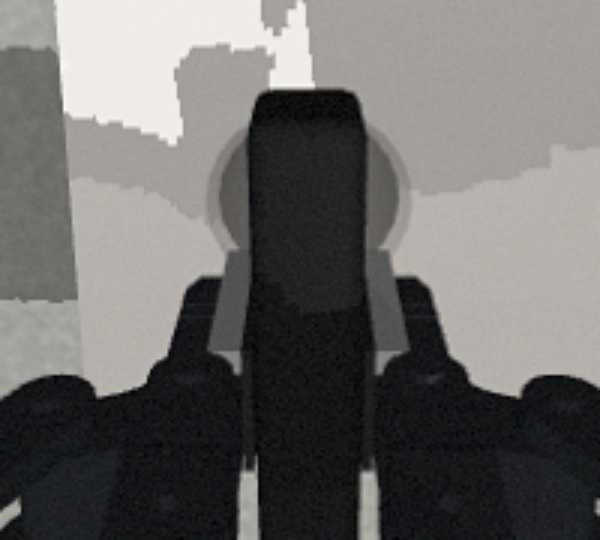

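Request:
play_rows --pt "0 0 0 -0.04 1" --pt "0 -0.005 0 -0.08 1" --pt "0 -0.02 0 -0.115 1" --pt "0 -0.06 0 -0.115 1" --pt "0 -0.12 0 -0.115 1" --pt "0 -0.18 0 -0.115 1" --pt "0 -0.24 0 -0.115 1" --pt "0 -0.29 0 -0.115 1" --pt "0 -0.3 0 -0.115 1" --pt "0 -0.3 0 -0.115 1"

```text
time_s: 32.78
eef_pos: [590.6, -278.8, 317.6]
tcp_rot: [0.471, 0.529, -0.528, -0.468]
force: [-0.3, -0.2, -4.3]
gripper_width: 17.1
```

```bash
python3 -c "
from ov import *
ov('19',16)"
```

```text
32.7833 [ 590.6 -278.8  317.6] yaw 96.75 q [ -8.2  16.1   5.4   0.  -79.1 -75.1] F [-0.3 -0.2 -4.3] T [ 0.01 -0.03 -0.04] w 17.1
[ 0.92 22.    0.   -1.  ]
[ 0.917 18.     0.    -1.   ]
[ 0.914 16.     0.     0.   ]
[ 0.914 20.     0.    -1.   ]
[ 0.914 16.     0.    -1.   ]
[ 0.913 14.     0.     0.   ]
0 0.873; 6 0.891; 12 0.908; 18 0.917; 24 0.912; 30 0.9; 36 0.877; 42 0.863; 48 0.859; 54 0.858;
```

View pics/w19o.png

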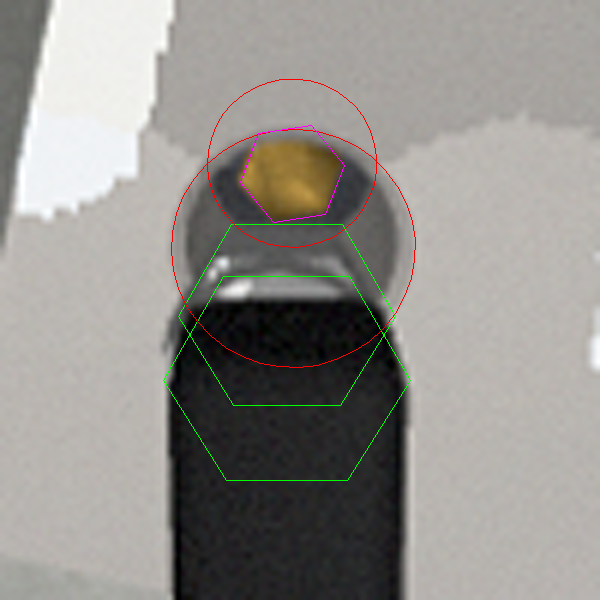

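View pics/s19o.png

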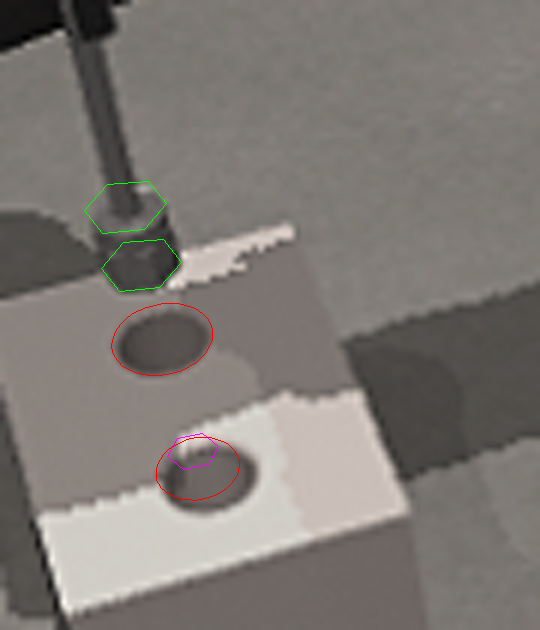

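Request:
play_rows --pt "0.05 0 0 -0.05 1" --pt "0.12 0 0 -0.1 1" --pt "0.558 0 0.004 -0.55 1" --pt "0.558 0 0.004 -0.55 1" --pt "0.558 0 0.004 -0.55 1" --pt "0.558 0 0.004 -0.55 1" --pt "0.558 0 0.004 -0.55 1" --pt "0.558 0 0.004 -0.55 1" --pt "0.558 0 0.004 -0.55 1" --pt "0.558 0 0.004 -0.55 1" --pt "0.558 0 0.004 -0.55 1" --pt "0.558 0 0.004 -0.55 1"

```text
time_s: 33.88
eef_pos: [554.6, -2.3, 314.1]
tcp_rot: [-0.125, -0.696, 0.696, 0.126]
force: [0.7, -0.7, -3.6]
gripper_width: 17.1
```

```bash
python3 -c "
from st import *
o,M=st()
d=np.array([521.4,275.5,318])-o['eef_pos']; print((M.T@d/500).round(4))"
```

```text
33.8833 [554.6  -2.3 314.1] yaw 159.52 q [ 20.    6.7  -6.8  -0.  -76.5 -40.5] F [ 0.7 -0.7 -3.6] T [-0.05 -0.02 -0.01] w 17.1
[ 0.2567 -0.0079 -0.4973]
```

Request:
play_rows --pt "0.257 0 -0.497 -0.53 1" --pt "0.257 0 -0.497 -0.53 1" --pt "0.257 0 -0.497 -0.53 1" --pt "0.257 0 -0.497 -0.53 1" --pt "0.257 0 -0.497 -0.53 1" --pt "0.257 0 -0.497 -0.53 1" --pt "0.257 0 -0.497 -0.53 1" --pt "0.257 0 -0.497 -0.53 1" --pt "0.257 0 -0.497 -0.53 1" --pt "0.257 0 -0.497 -0.53 1" --pt "0.257 0 -0.497 -0.53 1" --pt "0.257 0 -0.497 -0.53 1" --pt "0.257 0 -0.497 -0.53 1"

```text
time_s: 34.97
eef_pos: [520.6, 275.0, 315.3]
tcp_rot: [0.244, -0.664, 0.664, -0.244]
force: [0.1, -0.1, -3.9]
gripper_width: 17.0
```

Run:
```python
from ov import *
o,M=st(); t=o['eef_pos'];zt=M[:,2]; xt=M[:,0]
p=r.grab_frame('wrist'); s=r.grab_frame('scene'); tp=r.grab_frame('top')
for n,p,roi,f in (('s',s,(215,215,315,320),6),('w',p,(205,130,305,230),6)):
    a,b,c,dd=roi
    im=cv2.resize(p['frame'][b:dd,a:c],None,fx=f,fy=f,interpolation=cv2.INTER_CUBIC)
    def dr(P,col):
        q=((proj(p,P)-[a,b]+.5)*f); cv2.polylines(im,[np.round(q).astype(np.int32)],True,col,1)
    bc=t-zt; zf=t[2]+19-166; yw=np.degrees(np.arctan2(zt[1],zt[0]))
    dr(hexr(bc,zf,20,yw+30),(0,255,0)); dr(hexr(bc,zf+38,20,yw+30),(0,255,0))
    dr(circ((521,277),58,26),(0,0,255)); dr(circ((521,277),55,23),(0,0,255))
    save(n+'20o',im)
```

```text
34.9667 [520.6 275.  315.3] yaw 220.3 q [ 46.9  10.   -2.8   0.  -77.2  -6.6] F [ 0.1 -0.1 -3.9] T [-0.02 -0.01 -0.03] w 17.0
```

View pics/w20o.png

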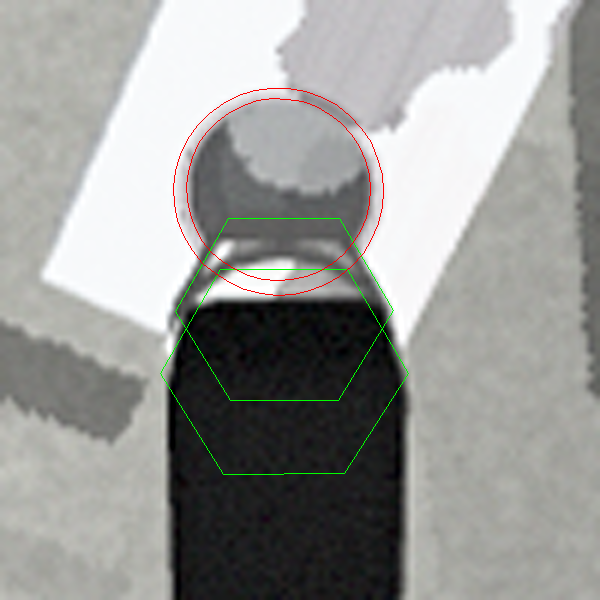

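View pics/s20o.png

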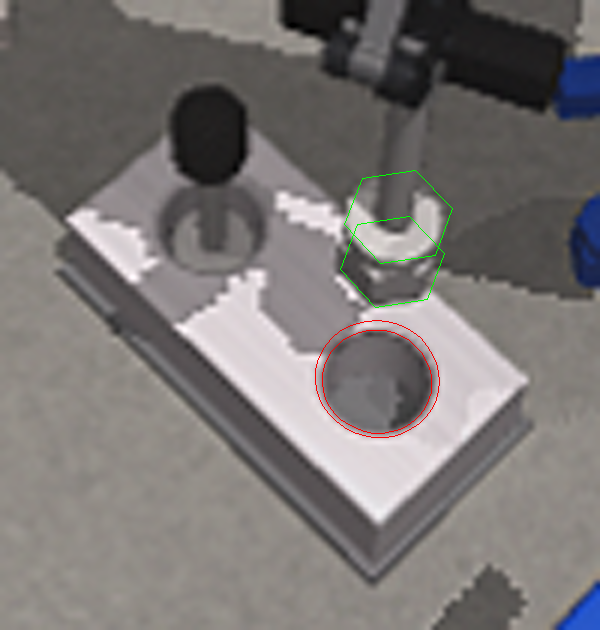

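Request:
play_rows --pt "0 0.04 -0.009 0 1" --pt "0 0.08 -0.009 0 1" --pt "0 0.12 -0.009 0 1" --pt "0 0.15 -0.009 0 1" --pt "0 0.17 -0.009 0 1" --pt "0 0.17 -0.009 0 1" --pt "0 0.17 -0.009 0 1"

```text
time_s: 35.7
eef_pos: [517.6, 279.1, 230.5]
tcp_rot: [0.245, -0.663, 0.664, -0.245]
force: [0.2, -1.1, -3.4]
gripper_width: 17.1
```

```bash
cat > ov2.py <<'E'
from ov import *
def ov2(tag,off):
    o,M=st(); t=o['eef_pos'];zt=M[:,2]; xt=M[:,0]
    p=r.grab_frame('wrist'); s=r.grab_frame('scene')
    for n,p,roi,f in (('s',s,(215,215,315,320),6),('w',p,(195,140,305,240),6)):
        a,b,c,dd=roi
        im=cv2.resize(p['frame'][b:dd,a:c],None,fx=f,fy=f,interpolation=cv2.INTER_CUBIC)
        def dr(P,col):
            q=((proj(p,P)-[a,b]+.5)*f); cv2.polylines(im,[np.round(q).astype(np.int32)],True,col,1)
        zf=t[2]+19-166; yw=np.degrees(np.arctan2(zt[1],zt[0]))
        bc=t-zt; F=bc+off*zt; T2=bc+off*128/166*zt
        dr(hexr(F,zf,20,yw+30),(0,255,0)); dr(hexr(T2,zf+38,20,yw+30),(0,255,0))
        dr(circ((521,277),58,26),(0,0,255)); dr(circ((521,277),55,23),(0,0,255))
        save(n+tag+'o',im)
E
python3 -c "
from ov2 import *
ov2('21',4.5)"
```

```text
35.7 [517.6 279.1 230.5] yaw 220.49 q [ 47.4  12.5 -10.7   0.  -66.8  -6.9] F [ 0.2 -1.1 -3.4] T [ 0.03 -0.03 -0.02] w 17.1
```

View pics/w21o.png

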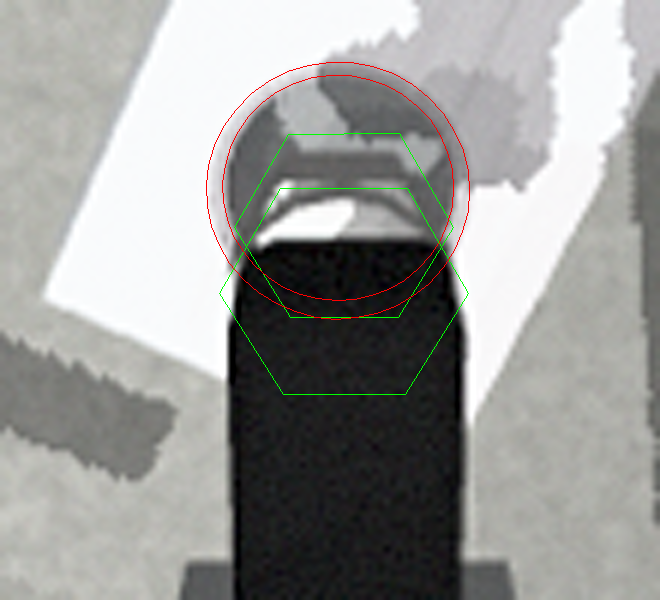

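View pics/s21o.png

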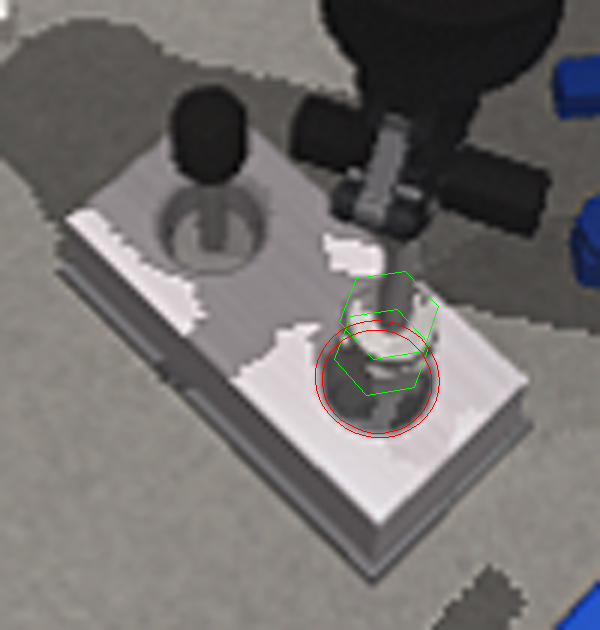

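Request:
play_rows --pt "-0.002 0 0.006 0 1" --pt "-0.002 0.02 0.006 0 1" --pt "-0.002 0.04 0.006 0 1" --pt "-0.002 0.055 0.006 0 1" --pt "-0.002 0.07 0.006 0 1" --pt "-0.002 0.085 0.006 0 1" --pt "-0.002 0.1 0.006 0 1" --pt "-0.002 0.115 0.006 0 1" --pt "-0.002 0.115 0.006 0 1"

```text
time_s: 36.55
eef_pos: [519.3, 277.0, 170.7]
tcp_rot: [0.246, -0.663, 0.664, -0.244]
force: [0.9, 0.6, -4.9]
gripper_width: 17.1
```

```bash
python3 -c "
from st import *
o,M=st()
s=r.grab_frame('scene'); save('s22',cv2.resize(s['frame'][215:320,215:315],None,fx=5,fy=5,interpolation=cv2.INTER_CUBIC))"
```

```text
36.55 [519.3 277.  170.7] yaw 220.49 q [ 47.1  15.2 -15.2  -0.  -59.7  -6.6] F [ 0.9  0.6 -4.9] T [-0.14  0.13  0.04] w 17.1
```

View pics/s22.png

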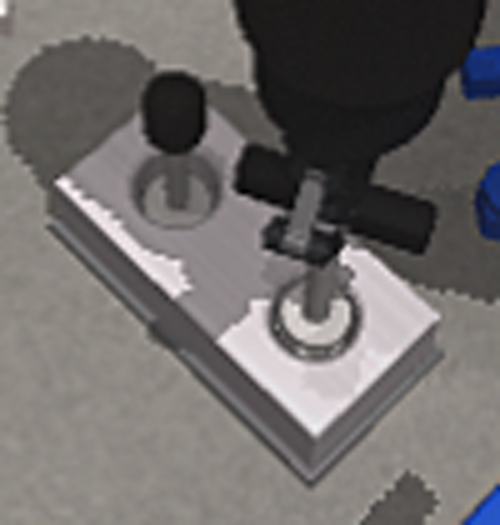

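In the hole (socket visible inside the mouth). I'll lower it to the floor now.

Request:
play_rows --pt "0 0.007 0 0 1" --pt "0 0.014 0 0 1" --pt "0 0.021 0 0 1" --pt "0 0.027 0 0 1" --pt "0 0.031 0 0 1" --pt "0 0.031 0 0 1"

```text
time_s: 37.1
eef_pos: [519.9, 277.4, 156.8]
tcp_rot: [0.245, -0.663, 0.663, -0.245]
force: [0.5, 0.6, -3.4]
gripper_width: 16.9
```

```bash
python3 -c "
from st import *
o,M=st()"
```

```text
37.1 [519.9 277.4 156.8] yaw 220.5 q [ 47.1  15.9 -16.3  -0.  -57.8  -6.6] F [ 0.5  0.6 -3.4] T [-0.    0.05 -0.02] w 16.9
```

Request:
play_rows --pt "0 0.003 0 0 1" --pt "0 0.006 0 0 1" --pt "0 0.006 0 0 1"

```text
time_s: 37.35
eef_pos: [520.7, 277.7, 155.4]
tcp_rot: [0.244, -0.663, 0.663, -0.245]
force: [-0.9, -1.6, 3.3]
gripper_width: 17.1
```

```bash
python3 -c "
from st import *
o,M=st()"
```

```text
37.35 [520.7 277.7 155.4] yaw 220.53 q [ 47.1  16.  -16.4   0.1 -57.5  -6.6] F [-0.9 -1.6  3.3] T [-0.28  0.56  0.07] w 17.1
```

Request:
play_rows --pt "0 -0.002 0 0 0.7" --pt "0 -0.002 0 0 0.5" --pt "0 -0.002 0 0 0.3" --pt "0 -0.002 0 0 0" --pt "0 -0.002 0 0 -0.5" --pt "0 -0.002 0 0 -1" --pt "0 -0.002 0 0 -1" --pt "0 -0.002 0 0 -1" --pt "0 -0.002 0 0 -1" --pt "0 -0.002 0 0 -1" --pt "0 -0.002 0 0 -1"

```text
time_s: 38.27
eef_pos: [520.1, 277.5, 155.3]
tcp_rot: [0.245, -0.663, 0.663, -0.245]
force: [-0.4, -0.2, 0.9]
gripper_width: 85.1
```

```bash
python3 -c "
from st import *
o,M=st()
p=r.grab_frame('wrist'); save('w23',cv2.resize(p['frame'],None,fx=1.5,fy=1.5))"
```

```text
38.2667 [520.1 277.5 155.3] yaw 220.51 q [ 47.1  16.  -16.4   0.  -57.6  -6.6] F [-0.4 -0.2  0.9] T [-0.02  0.04  0.02] w 85.1
```

View pics/w23.png

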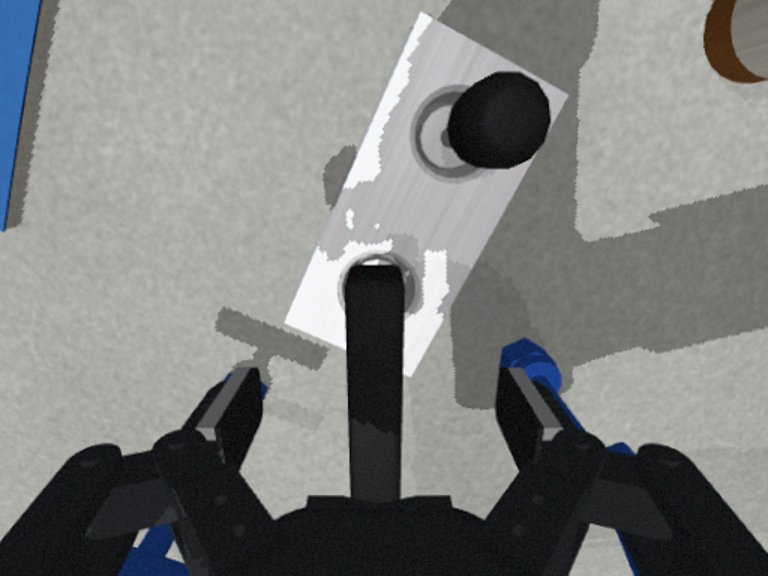

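Request:
play_rows --pt "0 -0.03 0 0 -1" --pt "0 -0.08 0 0 -1" --pt "0 -0.16 0 0 -1" --pt "0 -0.24 0 0 -1" --pt "0 -0.32 0 0 -1" --pt "0 -0.34 0 0 -1" --pt "0 -0.34 0 0 -1"

```text
time_s: 38.9
eef_pos: [521.5, 278.4, 330.1]
tcp_rot: [-0.242, 0.664, -0.662, 0.247]
force: [0.3, 0.1, -0.7]
gripper_width: 85.2
```

Run:
```python
from ov import *
o,M=st()
p=r.grab_frame('wrist'); s=r.grab_frame('scene'); np.save('w24',p,allow_pickle=True)
save('w24',cv2.resize(p['frame'],None,fx=1.5,fy=1.5))
save('s24',cv2.resize(s['frame'][90:330,120:340],None,fx=2.5,fy=2.5,interpolation=cv2.INTER_CUBIC))
```

```text
38.9 [521.5 278.4 330.1] yaw 220.52 q [ 47.1   9.7  -1.4   0.1 -78.5  -6.6] F [ 0.3  0.1 -0.7] T [-0.01  0.05 -0.01] w 85.2
```

View pics/w24.png

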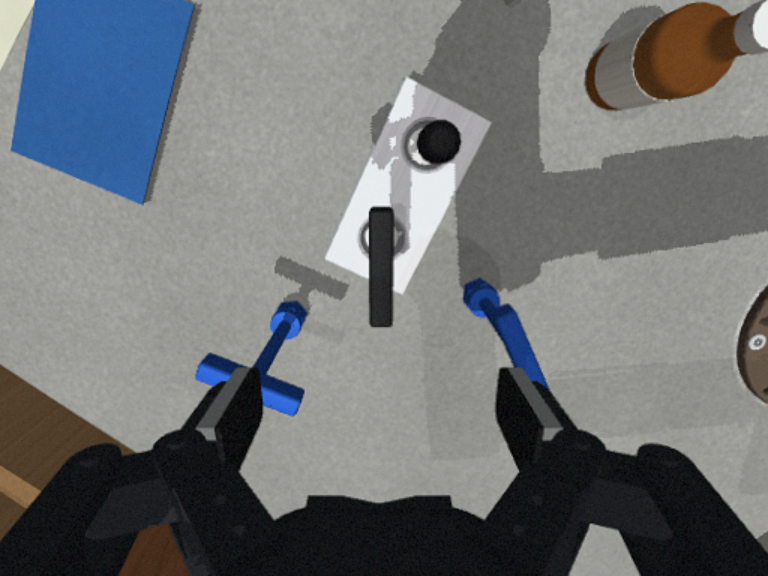

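View pics/s24.png

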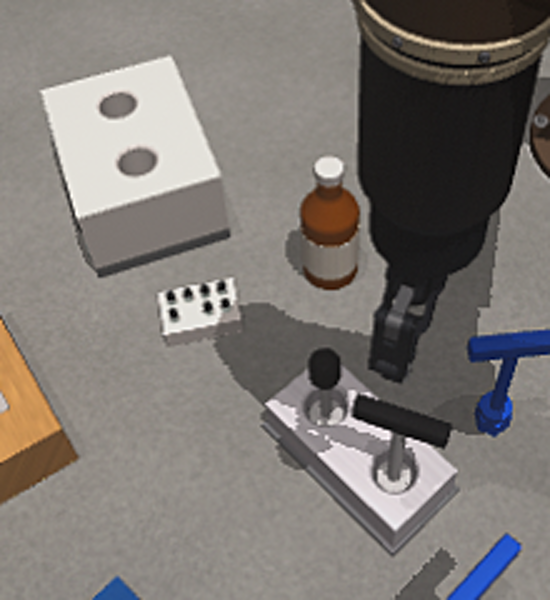

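```bash
python3 -c "
from st import *
st(); print(r.job_done())"
```

```text
39.0 [520.  277.6 325.5] yaw 220.5 q [ 47.1   9.8  -1.7  -0.  -78.4  -6.6] F [-0.4  0.6 -1. ] T [-0.05  0.05  0.02] w 85.1
the job is handed in; nothing more can be done
None
```

I turned the nut clockwise to a firm stop, stood the spanner back in its hole, and handed the job in at 39 s of the 69 s allowed. I could not read the nut's joint value directly, so "tight" rests on torque and camera evidence.

**What I did:** The wrist camera showed the nut in well_b (−y) and the blank plug in well_a. I took the black spanner from hole_a and seated it on the well's floor. I then turned the nut clockwise, backed off within the play and lifted out. The spanner went back into hole_a, where I released it and raised the gripper clear.

**Checks that passed:**
- **Seating:** the spanner met the well floor at the height expected for a full seat.
- **Stop:** counter-clockwise the nut moved freely at about 0.15 N m. Clockwise, torque rose at the same angle each time, to 0.44 N m on the last drive.
- **Final scene:** the last pictures show the spanner upright in hole_a, gripper open and clear. The bottle, vial rack and driver look unmoved.

**Checks that failed or disagreed:**
- **Overrun:** on three earlier turns I went past the stop and the socket slipped over the nut's corners. I drove the nut back to the stop afterwards.
- **Nut angle:** pictures fix the nut's angle only to within 60°. The final angle (about 16°) fits the stop if the nut turned about 130°. It is about 19° off the stop angle if the joint's zero lines up with the module. I trusted the torque evidence over that assumption.

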